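Chock the drying board, then park the rolling pin on it

TASK

The sloping drying board has nothing to keep the rolling pin from rolling off, so chock it first: lay the blue U-shaped stop flat on the board in the middle, its long back just up-slope of the two pegs and against or very near them, its two arms pointing up the slope, and let go of it. Then take the rolling pin from its cradle, bring it down level across the board, centred, until it rests against the ends of both arms, and only then let go gently, so that it stays put and never rolls freely. Leave the jars, sugar pot, whisk and mug where they are.

Things in the scene. Friction and masses are not known exactly. Their poses are not given: they have to be found in the camera images.
- rack: Frame of the fixed wooden drying board, standing on the marble. Origin at the middle of its underside, at marble level; x is level and points to the high side, y along the board's level width, z up. It stands with x within 0.25 rad of straight away from the robot, so the board falls towards the robot.
- deck: Sloping plank board of the rack, fixed at 28 degrees to level: 240 mm along the slope, 280 mm wide, 14 mm thick, medium brown. Origin at the centre of its top surface, 75 mm above the marble; x up the slope, y along its level width, z square out of the board. The lower edge is open. Chocked, the stop has its origin at x -74 mm (touching the pegs), y 0, z 0 here, with the same axes.
- peg0 (a point): Foot, on the board's surface, of one of two dark round pegs, 12 mm thick, 40 mm high, square to the board near its lower edge: board x -90 mm, y -105 mm. The rolling pin would pass between them; the stop's back does not.
- peg1 (a point): Foot of the other peg: board x -90 mm, y +105 mm.
- stop: Blue wooden U-shaped stop, loose, about 0.18 kg, flat on the marble at the start. Its back is a bar 20 mm thick (x), 260 mm long (y), 34 mm high; pinch it across its middle from above. Two arms, 22 mm wide, 30 mm high, run 70 mm from the bar to +x, centred at y -62 and +62 mm (102 mm clear between). Origin at the centre of the bar's underside; z up, x towards the arms' ends.
- stop_tips (a point): Point midway between the ends of the stop's two arms, 80 mm in +x from the stop's origin and 15 mm above its underside.
- cradle: Fixed dark wooden cradle, 85 x 130 mm base, 10 mm thick; two V-shaped supports, 16 mm wide, at y = -55 and +55 mm (94 mm clear between them) carry the rolling pin along y with its axis 52 mm above the marble. Origin at the middle of its underside; z up.
- pin: Straight pale wooden rolling pin, no handles, loose, about 0.24 kg, 50 mm in diameter, 170 mm long, a thin dark band near each end. Origin at its centre; y is the axis of the pin, x and z turn as it rolls. It starts level in the cradle along the cradle's y. It rolls very easily. Chocked, its axis lies 25 mm out of the board and 105 mm in +x from the stop's origin.
- jar0: Bystander: closed upright glass jar, 62 mm across, 110 mm high, clear, steel cap. Origin at the centre of its underside.
- jar1: Bystander: closed upright glass jar, 62 mm across, 110 mm high, amber, steel cap. Origin at the centre of its underside.
- jar2: Bystander: closed upright glass jar, 62 mm across, 110 mm high, amber, steel cap. Origin at the centre of its underside.
- jar3: Bystander: closed upright glass jar, 62 mm across, 110 mm high, clear, steel cap. Origin at the centre of its underside.
- sugar_pot: Bystander: white and blue ceramic sugar pot with a lid, 97 mm across, 100 mm high. Origin at the centre of its underside.
- whisk: Bystander: stainless steel whisk lying flat, 270 mm long, 40 mm high. Origin near its middle, on the marble; x points to the wires.
- mug: Bystander: blue mug, 80 mm across, 90 mm high, handle at +y. Origin at the centre of its underside.

How it is judged:
By the outcome, as a careful person would: the job done as asked, in the order asked, and still so for the second after the job is handed in, with the robot touching nothing.
It also fails if it takes over 72 s, if anything falls off the work surface, if the arm or the gripper's body presses on something with over 40 N, if the wrist force passes 120 N, or if a joint passes its speed limit or range.

ROBOT

A 6-joint arm with a two-finger parallel gripper is mounted at the origin on the work surface. World frame = base frame: x ahead of the robot, y to its left, z up, the work surface at z = 0. Lengths are in m, angles in degrees, forces in N, time in s.
With the tool pointing down it reaches from about 0.375 to 0.9 m from the base axis. Payload 3.1 kg.
Tool frame: the origin (TCP) lies at the very end of the fingers, on their centre line; the grasp point (between the pads) lies 19 mm behind it (bot.hold_point_z is the z of the grasp point in the tool frame, in m); z points along the fingers, y is the line along which they close (so a half turn about z gives the same grasp; the last joint's range is limited). The gripper opens to 87 mm and grips with 3 to 60 N. Pads are 19 mm wide; open, the fingers measure 117 mm over their backs; the gripper's body (75 mm by 190 mm) begins 51 mm behind the grasp point.
Start: joints at [-82.936, 30.224, 82.088, -0, 67.689, -10.227], TCP at [0.186, -0.597, 0.223] pointing down, gripper open.
Joint ranges: [-176.69, 176.69], [-43.24, 126.21], [12.49, 139.97], [-82, 262], [0, 151.66], [-163.58, 163.58]. Speed limits (degrees/s): [159.86, 159.86, 180, 180, 180, 180].

INTERFACE

Orientations are given as a 3x3 rotation matrix whose columns are the frame's x, y, z axes.
In Python, from rig import bot, capture, camera_model gives the robot as it stands.
- The arm moves only by the tool apply_moves, never from a script. Its argument "plan" is text: rows parted by semicolons, each of 6 numbers parted by spaces: the shift along the tool's x, y, z in units of 0.05 m (1.0 is 0.05 m), then the turn, a rotation vector about the tool's x, y, z in units of 360 degrees (1.0 is 360 degrees). In form: dx dy dz ax ay az; .... A call has 1 to 10 rows; each row shifts and turns the commanded pose from where the row before left it, along the tool's axes as they then stand; what a row does not reach is not made up. A row lasts 1/12 s, in which the tool goes at most 41.7 mm and 7.16 degrees, less where a joint would pass 70% of its speed; a pose out of reach is approached as far as the arm can. A call with a number of a shift or a turn outside -1 to 1 is refused whole. A call with a gripper value outside its range is refused whole. "gripper" is the gripper command: -1 is shut, 1 is fully open, values between are in proportion, set as the call begins (left out, the last holds). The fingers move at their own pace and stop on an object; the grip force is fixed at half the most. Time passes only in rows, so rows that do not move let the fingers close. It gives the time, the measured TCP pose, the force, the opening and the grip force at its end, in the units of the state.
- bot.read_state(): the state, without advancing time (a new reading comes with each control period).
- capture(name): name is "scene" or "top" or "wrist"; returns the picture (400x640x3 uint8, red, green, blue); there is no depth.
- camera_model(name): a dict with "vertical_fov" (degrees; the focal length in pixels is half the picture's height over the tangent of half this angle, whatever the lens; pixels are square), "cx", "cy" (the principal point, pixels), "dist" ([k1, k2, p1, p2, k3] as OpenCV has them; the pictures are not rectified), "position" and "rotation" of the camera in the world; the wrist camera has in their place "hand_eye" (4x4, takes a point from camera to tool coordinates, whose origin is the TCP and whose axes are the flange's). Camera axes: x right, y down, z forward; pixel columns grow to the right and rows downward; lengths in m; the calibration is good to about 2 mm. A picture is of the moment at which its call begins: read the wrist's pose just before it. camera_model takes no time and is no camera call.
- bot.hand_in(): hands the job in; it is judged then, once.
The state is a dict: "time_s": time; "joint_positions": joint angles; "qvel": joint speeds; "tau": joint torques, N m; "position": TCP position; "tcp_rot": TCP orientation; "force": force on the tool from outside, world axes, zero at the start; "moment": the same for the moment, N m; "opening": opening from 0.0 (shut) to 1.0 (fully open); "grasp_force": force on a finger pad.
Only numpy, scipy, OpenCV 4.12 (cv2) and the standard library are available. Lean on these libraries where they do the work, as an engineer would, in place of code of your own. Each camera call takes 0.05 s, during which the arm holds its last target. There are 200 camera calls.

## Working session

There is one attempt and no reset: what is moved stays moved. The work goes in short steps, Python scripts to look and compute and a tool call to move; the robot and the scene stay as the last step left them, time stands still between calls to the robot, and variables do not carry over. Pictures are saved under pics/ and viewed, at most 13 in all, crops included, and the job is handed in when it is done.

Besides the shell and the picture viewer there is one more tool, called after ">>>" as name(argument=value, ...) on one line, values as JSON. apply_moves: Moves the arm, as the interface text tells. Its arguments: {"type":"object","properties":{"plan":{"type":"string"},"gripper":{"type":"number"}},"required":["plan"]}

```bash
mkdir -p pics; ls
python3 - <<'E'
from rig import bot,capture,camera_model
import cv2,numpy as np
for n in ("scene","top"):
    im=capture(n); cv2.imwrite(f"pics/{n}0.png",im[:,:,::-1]); print(n,camera_model(n))
print(camera_model("wrist")); print(bot.read_state(), bot.hold_point_z)
E
```

```text
pics
scene {'vertical_fov': 45.056522865224835, 'cx': 319.7242501022765, 'cy': 198.99282741331564, 'dist': array([-0.08587954,  0.        ,  0.        ,  0.        ,  0.        ]), 'position': array([1.09707289, 0.54798246, 1.31991102]), 'rotation': array([[-0.73413942,  0.58446722, -0.34559712],
       [ 0.67899252,  0.62974499, -0.37734653],
       [-0.00290862, -0.51168282, -0.8591695 ]])}
top {'vertical_fov': 50.53906942354189, 'cx': 323.7250226883959, 'cy': 203.79087187807684, 'dist': array([-0.11666976,  0.        ,  0.        ,  0.        ,  0.        ]), 'position': array([ 0.46799548, -0.01393989,  1.39603177]), 'rotation': array([[ 0.02017956, -0.99605139,  0.08645472],
       [-0.99978974, -0.01978883,  0.00537414],
       [-0.00364208, -0.08654499, -0.99624129]])}
{'vertical_fov': 59.61397695451324, 'cx': 315.3978320811444, 'cy': 207.3461315326484, 'dist': array([-0.04501852,  0.        ,  0.        ,  0.        ,  0.        ]), 'hand_eye': array([[ 4.95521583e-04, -9.63702596e-01, -2.66977643e-01,
         7.34266266e-02],
       [ 9.99999731e-01,  6.21824061e-04, -3.885
[... 312 characters left out ...]
2e-04,
        6.76896626e+01, -1.02260504e+01]), 'qvel': array([ 0.01529974, -0.13808634, -0.12035865, -0.0060274 ,  0.03841764,
       -0.10186894]), 'tau': array([-4.78220918e-04, -4.40984094e+01, -1.77151501e+01,  6.34175702e-02,
        5.33786276e-02, -4.06119375e-05]), 'position': array([ 0.18570821, -0.59608257,  0.22166123]), 'tcp_rot': array([[ 9.54812157e-01,  2.97209824e-01, -2.55058064e-04],
       [ 2.97209742e-01, -9.54810215e-01,  1.95516002e-03],
       [ 3.37560723e-04, -1.94261630e-03, -9.99998056e-01]]), 'force': array([0.12976373, 0.07533271, 0.4016057 ]), 'moment': array([-0.03551798,  0.00733125, -0.00550399]), 'grasp_force': 0.0, 'opening': 0.9971201590981179} -0.0187
```

View pics/scene0.png

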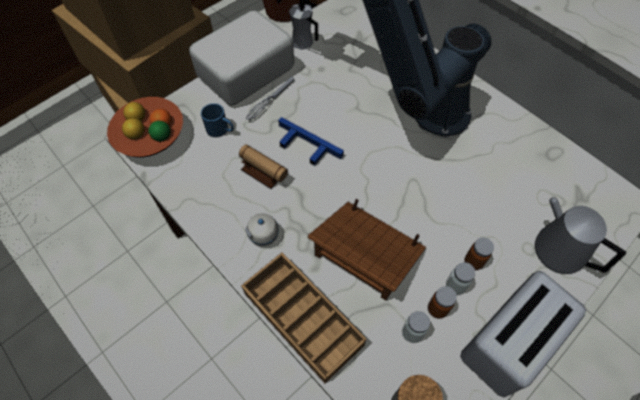

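View pics/top0.png

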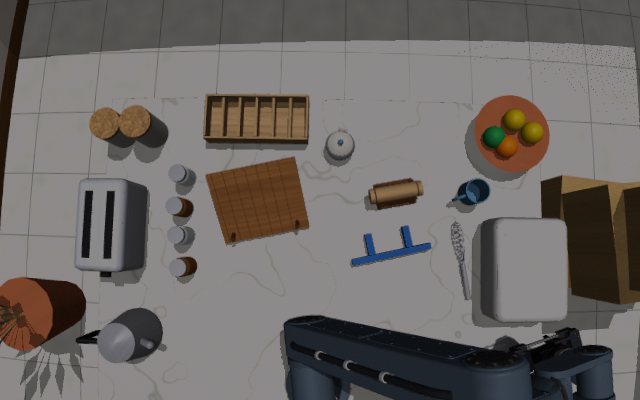

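The views show the stop at about (390,250) in the top image, with its arms pointing away from the robot. The pin in its cradle is at (396,193), the board is at (258,200) with its pegs at (233,237) and (297,223), the whisk is at (461,260) and the sugar pot at (340,145).

```bash
cat > h.py <<'E'
from rig import bot,capture,camera_model
import cv2,numpy as np
from scipy.spatial.transform import Rotation as R
def cam(n,st=None):
    m=camera_model(n); f=200/np.tan(np.radians(m["vertical_fov"]/2))
    K=np.array([[f,0,m["cx"]],[0,f,m["cy"]],[0,0,1]])
    if n=="wrist":
        T=np.eye(4);T[:3,:3]=st["tcp_rot"];T[:3,3]=st["position"];T=T@m["hand_eye"]
        return K,m["dist"],T[:3,3],T[:3,:3]
    return K,m["dist"],m["position"],m["rotation"]
def rays(c,px):
    K,d,p,Ro=c
    u=cv2.undistortPoints(np.array(px,float).reshape(-1,1,2),K,d).reshape(-1,2)
    return np.c_[u,np.ones(len(u))]@Ro.T
def onplane(c,px,z):  # z scalar or array
    r=rays(c,px); z=np.broadcast_to(z,len(r))
    return c[2]+r*((z-c[2][2])/r[:,2])[:,None]
def proj(c,P):
    K,d,p,Ro=c
    return cv2.projectPoints((np.atleast_2d(P)-p)@Ro,np.zeros(3),np.zeros(3),K,d)[0].reshape(-1,2)
def big(mask,k=1):
    cs,_=cv2.findContours(mask.astype(np.uint8),cv2.RETR_EXTERNAL,cv2.CHAIN_APPROX_NONE)
    return sorted(cs,key=cv2.contourArea)[::-1][:k]
E
python3 - <<'E'
from h import *
for n in("top","scene"):
    im=cv2.imread(f"pics/{n}0.png"); hsv=cv2.cvtColor(im,cv2.COLOR_BGR2HSV);c=cam(n)
    H,S,V=cv2.split(hsv)
    for nm,(x0,x1,y0,y1) in {"stop":(340,440,215,275) if n=="top" else (270,350,110,170),"deck":(195,320,145,255) if n=="top" else(300,430,195,300),"pin":(360,430,170,215) if n=="top" else (230,292,140,190)}.items():
        m=np.zeros(H.shape,bool);s=np.s_[y0:y1,x0:x1]
        if nm=="stop": m[s]=((H>100)&(H<130)&(S>120)&(V>50))[s]
        if nm=="deck": m[s]=((H<20)&(S>90)&(V>60))[s]
        if nm=="pin": m[s]=((H<25)&(S>60)&(V>130))[s]
        k=big(m)[0]; ap=cv2.approxPolyDP(k,4,True).reshape(-1,2)
        print(n,nm,cv2.contourArea(k),ap.tolist(), cv2.minAreaRect(k))
        if nm=="stop": print(np.round(onplane(c,ap,.032),4).tolist())
        if nm=="pin":
            b=cv2.boxPoints(cv2.minAreaRect(k)); print(np.round(onplane(c,b,.055),4).tolist())
E
```

```text
top stop 644.5 [[430, 245], [413, 246], [404, 226], [406, 248], [375, 254], [367, 234], [369, 255], [352, 261]] ((388.9037780761719, 243.30459594726562), (27.44684600830078, 79.61963653564453), 77.79953002929688)
[[0.4596, -0.3524, 0.032], [0.4556, -0.2969, 0.032], [0.5195, -0.2672, 0.032], [0.4488, -0.2742, 0.032], [0.428, -0.1743, 0.032], [0.4916, -0.1477, 0.032], [0.4245, -0.1551, 0.032], [0.4043, -0.1008, 0.032]]
top deck 6070.0 [[294, 157], [206, 175], [226, 243], [232, 232], [236, 241], [295, 229], [296, 219], [298, 228], [308, 226]] ((256.98077392578125, 200.40383911132812), (71.38627624511719, 91.19400787353516), 78.69007110595703)
top pin 163.5 [[416, 188], [376, 193]] ((396.05615234375, 190.85101318359375), (5.727155685424805, 40.28757858276367), 80.90972137451172)
[[0.628, -0.1717, 0.055], [0.6512, -0.2996, 0.055], [0.633, -0.3025, 0.055], [0.6099, -0.1747, 0.055]]
scene stop 490.0 [[279, 120], [289, 127], [281, 143], [296, 131], [319, 143], [312, 160], [326, 147], [342, 153]] ((306.4953308105469, 143.893310546875), (71.11273956298828, 23.08141326904297), 28.442928314208984)
[[0.4664, -0.3468, 0.032], [0.4614, -0.2997, 0.032], [0.5259, -0.266, 0.032], [0.4554, -0.2702, 0.032], [0.4328, -0.1793, 0.032], [0.4968, -0.1437, 0.032], [0.4271, -0.1512, 0.032], [0.4052, -0.0973, 0.032]]
scene deck 4947.0 [[309, 234], [391, 290], [424, 248], [419, 243], [413, 247], [411, 239], [361, 209], [352, 211], [349, 203]] ((365.9494323730469, 242.28091430664062), (105.36378479003906, 55.013893127441406), 32.00538635253906)
scene pin 210.5 [[245, 151], [276, 169], [250, 149]] ((260.6373291015625, 159.77682495117188), (35.83516311645508, 7.46838903427124), 31.607500076293945)
[[0.6533, -0.3021, 0.055], [0.628, -0.3137, 0.055], [0.6029, -0.1883, 0.055], [0.6278, -0.178, 0.055]]
```

```bash
cat >> h.py <<'E'
from scipy.linalg import logm,expm
def tool(yaw,tilt=0):
    """tool x = y-axis of object, tool y = x-axis, z into the surface; tilt deg of board"""
    B=R.from_euler("z",yaw,degrees=True)*R.from_euler("y",-tilt,degrees=True)
    b=B.as_matrix(); return np.c_[b[:,1],b[:,0],-b[:,2]]
def go(p,Ro,n=None,st=None):
    st=st or bot.read_state(); A=np.eye(4);A[:3,:3]=st["tcp_rot"];A[:3,3]=st["position"]
    B=np.eye(4);B[:3,:3]=Ro;B[:3,3]=p
    D=np.linalg.solve(A,B); ang=np.degrees(R.from_matrix(D[:3,:3]).magnitude())
    n=n or int(np.ceil(max(ang/6.8,np.linalg.norm(D[:3,3])/.038,1)))
    S=expm(np.real(logm(D))/n)
    row=np.r_[S[:3,3]/.05,R.from_matrix(S[:3,:3]).as_rotvec()/(2*np.pi)]
    print("rows",n,"each",np.round(row,4),"ang",round(ang,2),"dist",np.round(np.linalg.norm(p-st["position"]),4))
E
python3 - <<'E'
from h import *
c=cam("top")
px=[[294,157],[206,175],[226,243],[308,226]]
P=onplane(c,px,[.131,.131,.0187,.0187]);print(np.round(P,4))
P2=onplane(cam("scene"),[[309,234],[391,290],[424,248],[349,203]],[.131,.131,.0187,.0187]);print(np.round(P2,4))
for Q in(P,P2):
    lo=Q.mean(0); 
    print("center",lo, "yaw from x", [np.degrees(np.arctan2(*(a-b)[[1,0]])) for a,b in((Q[0],Q[3]),(Q[1],Q[2]))],
    "yaw from y",[np.degrees(np.arctan2(-(a-b)[0],(a-b)[1])) for a,b in((Q[1],Q[0]),(Q[2],Q[3]))])
go(np.array([.43,-.225,.25]),tool(12.4))
E
```

```text
[[0.7184 0.0859 0.131 ]
 [0.6587 0.3534 0.131 ]
 [0.4528 0.3098 0.0187]
 [0.5141 0.0431 0.0187]]
[[0.7166 0.0881 0.131 ]
 [0.6698 0.3528 0.131 ]
 [0.4616 0.3119 0.0187]
 [0.5165 0.0494 0.0187]]
center [0.58598836 0.19804565 0.07485   ] yaw from x [np.float64(11.821132278066816), np.float64(11.963102662844674)] yaw from y [np.float64(12.580462403360388), np.float64(12.945578148897402)]
center [0.59112207 0.20057658 0.07485   ] yaw from x [np.float64(10.921888309093816), np.float64(11.112524462907126)] yaw from y [np.float64(10.025554471438978), np.float64(11.819148313414267)]
rows 13 each [ 0.7503 -0.001  -0.0433 -0.     -0.     -0.0182] ang 85.11 dist 0.4452
```

>>> apply_moves(plan="0.75 0 -0.043 0 0 -0.0182;0.75 0 -0.043 0 0 -0.0182;0.75 0 -0.043 0 0 -0.0182;0.75 0 -0.043 0 0 -0.0182;0.75 0 -0.043 0 0 -0.0182;0.75 0 -0.043 0 0 -0.0182;0.75 0 -0.043 0 0 -0.0182", gripper=1)

```text
time_s: 0.68
position: [0.3916, -0.4419, 0.2372]
tcp_rot: [[0.446, 0.895, 0.0], [0.895, -0.446, 0.0], [0.0, 0.0, -1.0]]
force: [-0.6, 0.0, 0.1]
opening: 1.0
grasp_force: 0.0
```

>>> apply_moves(plan="0.75 0 -0.043 0 0 -0.0182;0.75 0 -0.043 0 0 -0.0182;0.75 0 -0.043 0 0 -0.0182;0.75 0 -0.043 0 0 -0.0182;0.75 0 -0.043 0 0 -0.0182;0.75 0 -0.043 0 0 -0.0182;0 0 0 0 0 0;0 0 0 0 0 0")

```text
time_s: 1.35
position: [0.4298, -0.2239, 0.2505]
tcp_rot: [[-0.218, 0.976, -0.001], [0.976, 0.218, 0.0], [0.001, -0.001, -1.0]]
force: [-0.7, -0.6, 0.1]
opening: 1.0
grasp_force: 0.0
```

Run:
```python
from h import *
st=bot.read_state();im=capture("wrist");cv2.imwrite("pics/w1.png",im[:,:,::-1])
import pickle;pickle.dump(st,open("w1.pkl","wb"))
print(st["time_s"],st["position"],st["tcp_rot"],st["opening"])
hsv=cv2.cvtColor(im,cv2.COLOR_RGB2HSV);H,S,V=cv2.split(hsv)
m=(H>100)&(H<130)&(S>120)&(V>50);k=big(m)[0]
ap=cv2.approxPolyDP(k,5,True).reshape(-1,2);c=cam("wrist",st)
print(ap.tolist());print(np.round(onplane(c,ap,.034),4).tolist())
```

```text
1.35 [ 0.42977936 -0.22385573  0.25051286] [[-2.18349969e-01  9.75870297e-01 -6.73702161e-04]
 [ 9.75870386e-01  2.18350260e-01  3.91950355e-04]
 [ 5.29595751e-04 -5.71863640e-04 -9.99999696e-01]] 1.00036703862893
[[305, 59], [308, 277], [323, 277], [325, 242], [383, 241], [383, 226], [367, 224], [379, 221], [326, 219], [324, 225], [323, 136], [387, 135], [388, 116], [325, 116], [323, 59]]
[[0.3928, -0.1049, 0.034], [0.4477, -0.3421, 0.034], [0.4653, -0.3382, 0.034], [0.4575, -0.294, 0.034], [0.5231, -0.2781, 0.034], [0.5182, -0.2603, 0.034], [0.4995, -0.262, 0.034], [0.512, -0.2555, 0.034], [0.4523, -0.2664, 0.034], [0.4516, -0.274, 0.034], [0.428, -0.1764, 0.034], [0.4948, -0.1602, 0.034], [0.4905, -0.1408, 0.034], [0.4254, -0.1556, 0.034], [0.4107, -0.1009, 0.034]]
```

View pics/w1.png

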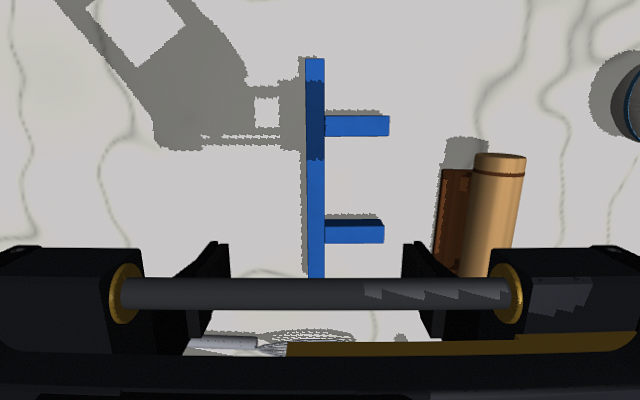

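The wrist view shows the stop's bar running vertically at columns 305–323, its arms at rows 126 and 230, and the pin at right (500,215). That puts the stop's origin near (0.431,-0.228) with a yaw of 13°.

Run:
```python
from h import *
go(np.array([.431,-.228,.006]),tool(13),8)
```

```text
rows 8 each [-5.600e-03 -0.000e+00  6.116e-01  0.000e+00  0.000e+00 -2.000e-04] ang 0.49 dist 0.2447
```

>>> apply_moves(plan="-0.006 0 0.61 0 0 -0.0002;-0.006 0 0.61 0 0 -0.0002;-0.006 0 0.61 0 0 -0.0002;-0.006 0 0.61 0 0 -0.0002;-0.006 0 0.61 0 0 -0.0002;-0.006 0 0.61 0 0 -0.0002;-0.006 0 0.61 0 0 -0.0002;-0.006 0 0.61 0 0 -0.0002;0 0 0 0 0 0")

```text
time_s: 2.15
position: [0.4309, -0.2305, 0.0021]
tcp_rot: [[-0.222, 0.975, -0.002], [0.975, 0.222, 0.001], [0.002, -0.001, -1.0]]
force: [-0.4, -0.4, -0.4]
opening: 1.001
grasp_force: 0.0
```

>>> apply_moves(plan="0 0 0 0 0 0;0 0 0 0 0 0;0 0 0 0 0 0;0 0 0 0 0 0;0 0 0 0 0 0;0 0 0 0 0 0;0 0 0 0 0 0", gripper=-1)

```text
time_s: 2.73
position: [0.431, -0.2284, 0.007]
tcp_rot: [[-0.226, 0.974, 0.001], [0.974, 0.226, -0.001], [-0.001, 0.001, -1.0]]
force: [0.0, -0.2, -0.0]
opening: 0.554
grasp_force: 0.0
```

>>> apply_moves(plan="0 0 0 0 0 0;0 0 0 0 0 0;0 0 0 0 0 0;0 0 0 0 0 0;0 0 0 0 0 0;0 0 0 0 0 0;0 0 0 0 0 0;0 0 0 0 0 0")

```text
time_s: 3.4
position: [0.4307, -0.2282, 0.0065]
tcp_rot: [[-0.226, 0.974, -0.0], [0.974, 0.226, 0.0], [0.0, -0.0, -1.0]]
force: [-0.4, 0.3, 1.4]
opening: 0.225
grasp_force: 30.0
```

>>> apply_moves(plan="0 0 -0.3 0 0 0;0 0 -0.6 0 0 0;0 0 -0.7 0 0 0;0 0 -0.7 0 0 0;0 0 -0.7 0 0 0;0 0 -0.7 0 0 0;0 0 -0.6 0 0 0;0 0 -0.3 0 0 0;0 0 0 0 0 0;0 0 0 0 0 0")

```text
time_s: 4.23
position: [0.4305, -0.2281, 0.2365]
tcp_rot: [[-0.226, 0.974, 0.0], [0.974, 0.226, -0.001], [-0.001, 0.0, -1.0]]
force: [0.3, 0.0, -1.7]
opening: 0.227
grasp_force: 30.0
```

Run:
```python
from h import *
st=bot.read_state();print(st["time_s"],st["position"],st["force"],st["opening"],st["grasp_force"])
im=capture("wrist");cv2.imwrite("pics/w2.png",im[:,:,::-1])
hsv=cv2.cvtColor(im,cv2.COLOR_RGB2HSV);H,S,V=cv2.split(hsv)
m=(H>100)&(H<130)&(S>120)&(V>50);k=big(m)[0]
ap=cv2.approxPolyDP(k,5,True).reshape(-1,2);c=cam("wrist",st)
print(ap.tolist())
# bar top in tool frame: hold plane z_tool ; stop top at TCP -(.034-.0065)
zt=st["position"][2]-.007+.034
P=onplane(c,ap,zt); L=(P-st["position"])@st["tcp_rot"]; print(np.round(L*1000,1).tolist())
# target above board: standoff 80mm off the board
o=np.array([.5885,.199,.075]);yaw=12; t=tool(yaw,28)
bx,bz=t[:,1],-t[:,2]
print("bx",bx,"bz",bz)
p=o-.074*bx+.15*bz; print(p); go(p,t)
```

```text
4.2333 [ 0.430521   -0.22813506  0.2365313 ] [ 0.3272435   0.01239389 -1.67600772] 0.2265109323348525 29.999925415031612
[[288, 0], [293, 277], [338, 277], [341, 165], [506, 168], [517, 116], [342, 113], [343, 0]]
[[111.1, -9.5, -27.1], [3.7, -9.4, -27.0], [3.7, 10.1, -27.0], [52.2, 10.4, -27.0], [51.2, 76.6, -27.0], [71.5, 78.1, -27.0], [72.0, 10.4, -27.0], [111.1, 10.0, -27.1]]
bx [0.86365307 0.18357513 0.46947156] bz [-0.45921248 -0.09760863  0.88294759]
[0.4557078  0.17077415 0.17270124]
rows 11 each [ 6.967e-01  1.753e-01  1.576e-01 -7.100e-03 -1.000e-04  3.000e-04] ang 28.1 dist 0.4041
```

Run:
```python
from h import *
o=np.array([.5885,.199,.075]);yaw=12; t=tool(yaw,28)
bx,bz=t[:,1],-t[:,2]
p=o-.074*bx+.18*bz; print(p); go(p,t,12)
```

```text
[0.44193143 0.16784589 0.19918967]
rows 12 each [ 6.388e-01  1.471e-01  9.600e-02 -6.500e-03 -1.000e-04  2.000e-04] ang 28.1 dist 0.3972
```

>>> apply_moves(plan="0.4 0.147 0.096 -0.0065 0 0.0002;0.64 0.147 0.096 -0.0065 0 0.0002;0.67 0.147 0.096 -0.0065 0 0.0002;0.67 0.147 0.096 -0.0065 0 0.0002;0.67 0.147 0.096 -0.0065 0 0.0002;0.67 0.147 0.096 -0.0065 0 0.0002;0.67 0.147 0.096 -0.0065 0 0.0002;0.67 0.147 0.096 -0.0065 0 0.0002;0.67 0.147 0.096 -0.0065 0 0.0002;0.67 0.147 0.096 -0.0065 0 0.0002")

```text
time_s: 5.12
position: [0.4365, 0.103, 0.201]
tcp_rot: [[-0.213, 0.899, 0.384], [0.977, 0.194, 0.088], [0.005, 0.394, -0.919]]
force: [0.9, -0.3, -2.8]
opening: 0.227
grasp_force: 30.0
```

>>> apply_moves(plan="0.67 0.147 0.096 -0.0065 0 0.0002;0.5 0.147 0.096 -0.0065 0 0.0002;0 0 0 0 0 0;0 0 0 0 0 0;0 0 0 0 0 0")

```text
time_s: 5.53
position: [0.4423, 0.1623, 0.1993]
tcp_rot: [[-0.212, 0.864, 0.456], [0.977, 0.186, 0.102], [0.004, 0.467, -0.884]]
force: [-0.1, 0.3, -1.4]
opening: 0.23
grasp_force: 30.0
```

Run:
```python
from h import *
import pickle
st=bot.read_state();print(st["position"],st["tcp_rot"])
im=capture("wrist");cv2.imwrite("pics/w3.png",im[:,:,::-1]);pickle.dump(st,open("w3.pkl","wb"))
o=np.array([.5885,.199,.075]);t=tool(12,28);bx,by,bz=t[:,1],t[:,0],-t[:,2]
c=cam("wrist",st)
pts=[(-.09,-.105,0),(-.09,-.105,.04),(-.09,.105,0),(-.09,.105,.04),(-.12,.14,0),(.12,.14,0),(.12,-.14,0),(-.12,-.14,0)]
print(np.round(proj(c,[o+a*bx+b*by+d*bz for a,b,d in pts]),0).tolist())
```

```text
[0.44233319 0.16232268 0.19929585] [[-0.21207683  0.8643431   0.45599828]
 [ 0.97724518  0.18570644  0.10249377]
 [ 0.00390797  0.46735867 -0.88405916]]
[[300.0, 277.0], [298.0, 295.0], [298.0, 70.0], [296.0, 64.0], [265.0, 30.0], [525.0, 33.0], [488.0, 305.0], [274.0, 305.0]]
```

View pics/w3.png

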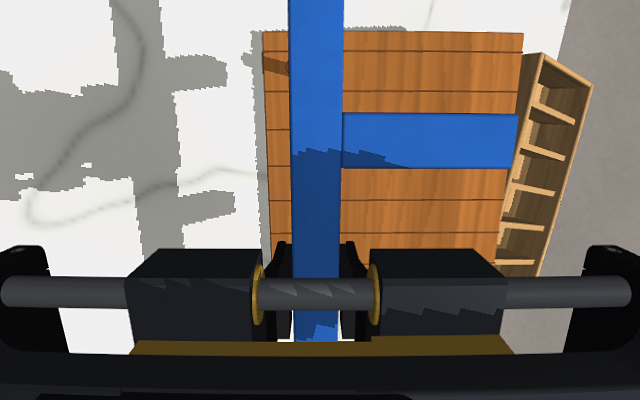

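The view shows the held stop at columns 290–343. The board's corners are at about (264,31) and (523,33), within 1–2 px of my predicted (265,30) and (525,33).

Run:
```python
from h import *
import pickle
st=pickle.load(open("w3.pkl","rb"));im=cv2.imread("pics/w3.png");c=cam("wrist",st)
H,S,V=cv2.split(cv2.cvtColor(im,cv2.COLOR_BGR2HSV));m=(H<22)&(S>110)&(V>60)
o=np.array([.5885,.199,.075]);t=tool(12,28);bx,by,bz=t[:,1],t[:,0],-t[:,2]
def deck(px):
    r=rays(c,px);s=((o-c[2])@bz)/(r@bz);P=c[2]+r*s[:,None]-o
    return np.c_[P@bx,P@by]*1000
L=[(np.flatnonzero(m[y,240:288])[0]+239.5,y) for y in list(range(80,165,3))+list(range(180,240,3))if m[y,240:288].any()]
T=[(x,np.flatnonzero(m[15:60,x])[0]+14.5) for x in range(350,510,4)]
Rr=[(np.flatnonzero(~m[y,480:540])[0]+479.5,y) for y in range(175,235,3)]
for n,q in(("low",L),("+y",T),("high",Rr)):
    d=deck(q);i=(1,0) if n!="+y" else (0,1)
    f=np.polyfit(d[:,i[0]],d[:,i[1]],1);print(n,"slope",f[0],"at0",f[1],"median",np.median(d,0),"res",np.std(d[:,i[1]]-np.polyval(f,d[:,i[0]])))
```

```text
Traceback (most recent call last):
IndexError: index 0 is out of bounds for axis 0 with size 0
```

Run:
```python
from h import *
import pickle
st=pickle.load(open("w3.pkl","rb"));im=cv2.imread("pics/w3.png");c=cam("wrist",st)
H,S,V=cv2.split(cv2.cvtColor(im,cv2.COLOR_BGR2HSV));m=(H<22)&(S>110)&(V>60)
o=np.array([.5885,.199,.075]);t=tool(12,28);bx,by,bz=t[:,1],t[:,0],-t[:,2]
def deck(px):
    r=rays(c,px);s=((o-c[2])@bz)/(r@bz);P=c[2]+r*s[:,None]-o
    return np.c_[P@bx,P@by]*1000
L=[(np.flatnonzero(m[y,240:288])[0]+239.5,y) for y in list(range(80,165,3))+list(range(180,240,3))if m[y,240:288].any()]
T=[(x,np.flatnonzero(m[15:60,x])[0]+14.5) for x in range(350,510,4)]
for n,q in(("low",L),("+y",T)):
    d=deck(q);i=(1,0) if n!="+y" else (0,1)
    f=np.polyfit(d[:,i[0]],d[:,i[1]],1);print(n,"slope",f[0],"at0",f[1],"median",np.median(d,0),"res",np.std(d[:,i[1]]-np.polyval(f,d[:,i[0]])))
print(deck([(523,33),(264,31)]))
```

```text
low slope -0.006607565487017801 at0 -121.7540417047903 median [-121.91833901   29.11532041] res 0.28345867985483725
+y slope 0.00481400344497961 at0 139.73947977725817 median [ 28.64461664 139.86499421] res 0.2403544269098271
[[ 117.59494524  140.10993687]
 [-120.75831647  138.95201794]]
```

```bash
cat >> h.py <<'E'
O=np.array([.5863,.1985,.075]);TB=tool(12.3,28);bx,by,bz=TB[:,1],TB[:,0],-TB[:,2]
def dk(x,y,z): return O+(x*bx+y*by+z*bz)/1000
def where():
    st=bot.read_state();d=st["position"]-O
    print("t",st["time_s"],"deck mm",np.round([d@bx*1e3,d@by*1e3,d@bz*1e3],2),"F deck",np.round([st["force"]@v for v in(bx,by,bz)],1),"open",st["opening"]);return st
E
python3 - <<'E'
from h import *
where(); go(dk(-68,0,20),TB,6)
E
```

```text
t 5.5833 deck mm [-71.99  -5.34 179.57] F deck [-0.2 -0.9 -1.7] open 0.22615084242097658
rows 6 each [ 1.710e-02  1.360e-02  5.319e-01 -0.000e+00 -1.000e-04 -1.000e-04] ang 0.27 dist 0.1597
```

>>> apply_moves(plan="0.017 0.0136 0.53 0 -0.0001 -0.0001;0.017 0.0136 0.53 0 -0.0001 -0.0001;0.017 0.0136 0.53 0 -0.0001 -0.0001;0.017 0.0136 0.53 0 -0.0001 -0.0001;0.017 0.0136 0.53 0 -0.0001 -0.0001;0.017 0.0136 0.53 0 -0.0001 -0.0001;0 0 0 0 0 0;0 0 0 0 0 0;0 0 0 0 0 0;0 0 0 0 0 0")

```text
time_s: 6.42
position: [0.4834, 0.1792, 0.1349]
tcp_rot: [[-0.221, 0.858, 0.463], [0.975, 0.186, 0.12], [0.017, 0.478, -0.878]]
force: [0.6, 0.9, -2.6]
opening: 0.229
grasp_force: 30.0
```

Run:
```python
from h import *
where(); im=capture("scene"); cv2.imwrite("pics/s4.png",cv2.resize(im[190:310,290:440,::-1],(750,600),interpolation=cv2.INTER_CUBIC))
```

```text
t 6.4167 deck mm [-64.31   3.1  102.02] F deck [-0.6  0.8 -2.6] open 0.2285660832610628
```

View pics/s4.png

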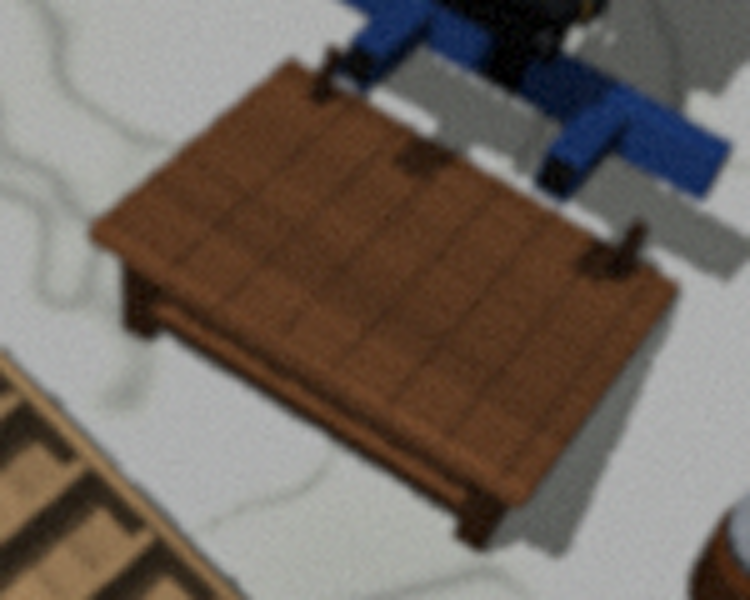

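The stop is floating above the lower edge with its arms pointing up the slope. The pegs are at (325,75) and (630,250) in the crop. The descent stopped short at 102 mm above the board, so I'll check the joints.

```bash
cat > k.py <<'E'
from h import *
import pickle
from scipy.optimize import least_squares
def Rz(a):return R.from_euler("z",a,degrees=True).as_matrix()
def Ry(a):return R.from_euler("y",a,degrees=True).as_matrix()
def fk(q,p):
    z0,a2,e,d4,d6,r0=p
    A=Rz(q[0]);P=A@[r0,0,z0];B=A@Ry(q[1]);P=P+B@[0,0,a2];C=B@Ry(q[2]);P=P+C@[e,0,d4]
    W=C@Rz(q[3])@Ry(q[4]);return P+W@[0,0,d6],W@Rz(q[5])
E
python3 - <<'E'
from k import *
sts=[pickle.load(open(f,"rb")) for f in("w1.pkl","w3.pkl")]+[bot.read_state()]
D=[(s["joint_positions"],s["position"],s["tcp_rot"]) for s in sts]
D.append((np.array([-82.936,30.2745,82.1487,0,67.69,-10.226]),np.array([.18571,-.59608,.22166]),None))
for r0f in(0,1):
  f=lambda p:np.concatenate([fk(q,np.r_[p[:5],p[5]*r0f])[0]-x for q,x,_ in D])
  s=least_squares(f,[.3,.35,0.05,.35,.25,0]);print(r0f,s.x.round(4),np.abs(s.fun).max())
for q,x,Ro in D[:3]: print(np.round(q,1),(fk(q,s.x)[1].T@Ro).round(3).tolist())
E
```

```text
0 [0.832  0.4751 0.2906 0.5228 0.5637 0.    ] 0.110596791343686
1 [ 1.3806  0.7627  0.4631  0.9067  1.0408 -0.3995] 0.1088153600636555
[-40.7  17.3  99.7  -0.   63.  -53.4] [[0.0, -1.0, -0.0], [1.0, 0.0, 0.0], [0.0, -0.0, 1.0]]
[  3.7  14.6 125.6  19.   12.9 -26. ] [[0.0, -1.0, 0.0], [1.0, 0.0, 0.0], [-0.0, -0.0, 1.0]]
[  5.2  26.4 124.3  78.1   4.6 -84.3] [[0.0, -1.0, -0.0], [1.0, 0.0, 0.0], [-0.0, 0.0, 1.0]]
```

```bash
cat > k.py <<'E'
from h import *
import pickle
from scipy.optimize import least_squares
def Rz(a):return R.from_euler("z",a,degrees=True).as_matrix()
def Ry(a):return R.from_euler("y",a,degrees=True).as_matrix()
def fk(q,p):
    z0,a2,e,d4,d6,l=p
    A=Rz(q[0]);P=A@[0,l,z0];B=A@Ry(q[1]);P=P+B@[0,0,a2];C=B@Ry(q[2]);P=P+C@[e,0,d4]
    W=C@Rz(q[3])@Ry(q[4]);return P+W@[0,0,d6],W@Rz(q[5]+90)
sts=[pickle.load(open(f,"rb")) for f in("w1.pkl","w3.pkl")]
D=[(s["joint_positions"],s["position"]) for s in sts]
D.append((np.array([-82.936,30.2745,82.1487,0,67.69,-10.226]),np.array([.18571,-.59608,.22166])))
D.append((np.array([5.22,26.44,124.35,78.14,4.55,-84.3]),O+(-64.28*bx+3.3*by+102.06*bz)/1e3))
s=least_squares(lambda p:np.concatenate([fk(q,p)[0]-x for q,x in D]),[.3,.35,0.05,.35,.25,.11]);PP=s.x
def ik(p,Ro,q0):
    lo=np.array([-176.69,-43.24,12.49,-82,0,-163.58]);hi=np.array([176.69,126.21,139.97,262,151.66,163.58])
    f=lambda q:np.r_[(fk(q,PP)[0]-p)*10,(fk(q,PP)[1]-Ro).ravel()]
    r=least_squares(f,np.clip(q0,lo+.5,hi-.5),bounds=(lo,hi));return r.x,r.cost
E
python3 - <<'E'
from k import *
print(PP.round(4),np.abs(s.fun).max())
FL=np.diag([-1.,-1,1])
q0=bot.read_state()["joint_positions"]
for nm,p in(("cur",dk(-64,3,102)),("hover",dk(-68,0,20)),("place",dk(-74,0,6)),("pin",dk(31,0,6)),("pinhi",dk(31,0,80)),("stop180",dk(-72,0,180))):
  for T,tn in((TB,"A"),(TB@FL,"B")):
    for s4,s6 in((0,0),(180,0),(0,160),(0,-160),(180,160),(180,-160)):
      q,c=ik(p,T,[5,35,110,s4,10,s6])
      if c<1e-6: print(nm,tn,q.round(1))
E
```

```text
[0.2742 0.588  0.1141 0.3917 0.3055 0.111 ] 1.1090150672105059e-05
cur A [  6.1  26.3 123.7  54.5   3.5 -59.9]
cur A [  6.1  26.3 123.7  54.5   3.5 -59.9]
cur A [  6.1  26.3 123.7  54.5   3.5 -59.9]
cur B [  6.1  26.3 123.7  54.5   3.5 120.1]
cur B [  6.1  26.3 123.7  54.5   3.5 120.1]
cur B [  6.1  26.3 123.7  54.5   3.5 120.1]
cur B [  6.1  26.3 123.7  54.5   3.5 120.1]
cur B [  6.1  26.3 123.7  54.5   3.5 120.1]
hover B [  6.3  38.  121.4 158.9   7.9  15.6]
hover B [  6.3  38.  121.4 158.9   7.9  15.6]
hover B [  6.3  38.  121.4 158.9   7.9  15.6]
hover B [  6.3  38.  121.4 158.9   7.9  15.6]
hover B [  6.3  38.  121.4 158.9   7.9  15.6]
place B [  6.3  40.2 121.5 163.6  10.   10.9]
place B [  6.3  40.2 121.5 163.6  10.   10.9]
place B [  6.3  40.2 121.5 163.6  10.   10.9]
place B [  6.3  40.2 121.5 163.6  10.   10.9]
pin A [  7.4  36.4 107.3  15.3   8.7 -19.4]
pin A [  7.4  36.4 107.3  15.3   8.7 -19.4]
pin A [  7.4  36.4 107.3  15.3   8.7 -19.4]
pin A [  7.4  36.4 107.3  15.3   8.7 -19.4]
pin B [  7.4  36.4 107.3  15.3   8.7 160.6]
pin B [  7.4  36.4 107.3  15.3   8.7 160.6]
pin B [  7.4  36.4 107.3  15.3   8.7 160.6]
pin B [  7.4  36.4 107.3  15.3   8.7 160.6]
pinhi A [  7.   27.6 109.8   9.6  14.9 -13.9]
pinhi A [  7.   27.6 109.8   9.6  14.9 -13.9]
pinhi A [  7.   27.6 109.8   9.6  14.9 -13.9]
pinhi A [  7.   27.6 109.8   9.6  14.9 -13.9]
stop180 A [  4.7  14.5 125.5  16.4  12.7 -22.7]
stop180 A [  4.7  14.5 125.5  16.4  12.7 -22.7]
stop180 A [  4.7  14.5 125.5  16.4  12.7 -22.7]
stop180 A [  4.7  14.5 125.5  16.4  12.7 -22.7]
stop180 B [  4.7  14.5 125.5  16.4  12.7 157.3]
stop180 B [  4.7  14.5 125.5  16.4  12.7 157.3]
stop180 B [  4.7  14.5 125.5  16.4  12.7 157.3]
```

Run:
```python
from k import *
F=tool(12.3)
for L in(20,-20,-14,14):
  Y=R.from_euler("y",L,degrees=True).as_matrix()
  for nm,p,T in(("flat",np.array([.43,-.12,.007]),F@Y),("flathi",np.array([.43,-.12,.2]),F@Y),("hi",dk(-68,0,150),TB@Y),("hover",dk(-68,0,30),TB@Y),("place",dk(-74,0,7),TB@Y)):
    sols=set()
    for s4,s6 in((0,0),(90,-90),(160,-150),(-60,50)):
      q,c=ik(p,T,[5,35,110,s4,20,s6])
      if c<1e-6: sols.add(tuple(q.round(1).tolist()))
    print(L,nm,sols)
go(np.array([.43,-.12,.15]),F)
```

```text
20 flat {(-38.9, 44.4, 108.0, 17.7, 44.8, -65.7)}
20 flathi {(-38.9, 24.3, 101.8, 13.2, 70.2, -57.4)}
20 hi {(-11.9, 21.8, 125.5, 65.2, 32.9, -85.8)}
20 hover {(-8.5, 39.1, 121.6, 90.2, 28.4, -111.1)}
20 place {(-8.2, 42.5, 121.1, 95.7, 28.5, -117.1)}
-20 flat {(-18.3, 43.3, 121.9, -76.5, 17.6, 43.7)}
-20 flathi {(-18.3, 17.7, 114.4, -26.9, 40.6, -11.1)}
-20 hi {(22.2, 23.7, 120.3, -65.9, 26.9, 72.9)}
-20 hover set()
-20 place set()
-14 flat {(-22.0, 42.0, 120.6, -51.2, 14.9, 15.1)}
-14 flathi {(-22.0, 17.3, 112.7, -16.9, 43.3, -22.6)}
-14 hi {(17.5, 21.7, 122.0, -60.7, 18.9, 64.1)}
-14 hover set()
-14 place set()
14 flat {(-36.5, 42.9, 110.7, 15.0, 38.0, -61.6)}
14 flathi {(-36.5, 22.2, 103.7, 10.1, 65.1, -54.0)}
14 hi {(-7.2, 20.2, 125.8, 63.6, 25.1, -79.9)}
14 hover {(-4.4, 37.9, 122.3, 98.6, 21.5, -115.0)}
14 place {(-4.2, 41.3, 121.9, 106.2, 22.1, -123.0)}
rows 9 each [-6.237e-01 -2.417e-01 -1.103e-01  8.800e-03 -3.000e-04  1.000e-04] ang 28.6 dist 0.3045
```

>>> apply_moves(plan="0 0 -0.2 0 0 0;0 0 -0.3 0 0 0;0 0 -0.3 0 0 0;0 0 -0.3 0 0 0;0 0 -0.3 0 0 0;0 0 0 0 0 0;0 0 0 0 0 0")

```text
time_s: 7.05
position: [0.4569, 0.1739, 0.1863]
tcp_rot: [[-0.224, 0.857, 0.465], [0.974, 0.187, 0.125], [0.02, 0.481, -0.876]]
force: [0.3, 0.3, -1.7]
opening: 0.226
grasp_force: 30.0
```

Run:
```python
from k import *
st=where();print(st["joint_positions"].round(1))
go(np.array([.43,-.12,.12]),tool(12.3),14)
```

```text
t 7.05 deck mm [-63.94   3.55 160.11] F deck [-0.5  0.2 -1.6] open 0.22632248330254917
[  4.5  17.6 125.1  29.6  10.3 -36.1]
rows 14 each [-4.026e-01 -1.500e-01  5.330e-02  5.700e-03 -3.000e-04  1.000e-04] ang 28.79 dist 0.3025
```

>>> apply_moves(plan="-0.4 -0.15 0.053 0.0057 -0.0003 0.0001;-0.4 -0.15 0.053 0.0057 -0.0003 0.0001;-0.4 -0.15 0.053 0.0057 -0.0003 0.0001;-0.4 -0.15 0.053 0.0057 -0.0003 0.0001;-0.4 -0.15 0.053 0.0057 -0.0003 0.0001;-0.4 -0.15 0.053 0.0057 -0.0003 0.0001;-0.4 -0.15 0.053 0.0057 -0.0003 0.0001;-0.4 -0.15 0.053 0.0057 -0.0003 0.0001;-0.4 -0.15 0.053 0.0057 -0.0003 0.0001;-0.4 -0.15 0.053 0.0057 -0.0003 0.0001")

```text
time_s: 7.88
position: [0.4405, -0.035, 0.1322]
tcp_rot: [[-0.212, 0.968, 0.136], [0.977, 0.209, 0.035], [0.006, 0.14, -0.99]]
force: [-0.0, 0.5, -1.9]
opening: 0.226
grasp_force: 30.0
```

>>> apply_moves(plan="-0.4 -0.15 0.053 0.0057 -0.0003 0.0001;-0.4 -0.15 0.053 0.0057 -0.0003 0.0001;-0.4 -0.15 0.053 0.0057 -0.0003 0.0001;-0.4 -0.15 0.053 0.0057 -0.0003 0.0001;0 0 0 0 0 0;0 0 0 0 0 0;0 0 0 0 0 0")

```text
time_s: 8.47
position: [0.4283, -0.1174, 0.1191]
tcp_rot: [[-0.208, 0.978, -0.002], [0.978, 0.208, -0.001], [-0.001, -0.002, -1.0]]
force: [0.1, 0.6, -1.9]
opening: 0.227
grasp_force: 30.0
```

Run:
```python
from k import *
st=bot.read_state();print(st["position"])
go(np.array([.43,-.12,.011]),tool(12.3),6)
```

```text
[ 0.42830522 -0.11741914  0.11910759]
rows 6 each [-9.500e-03  4.100e-03  3.604e-01 -1.000e-04  0.000e+00 -1.000e-04] ang 0.29 dist 0.1082
```

>>> apply_moves(plan="-0.01 0 0.4 0 0 0;-0.01 0.005 0.5 0 0 0;-0.01 0.005 0.5 0 0 0;-0.01 0.005 0.4 0 0 0;-0.01 0.005 0.2 0 0 0;-0.01 0.005 0.12 0 0 0;0 0 0.06 0 0 0;0 0 0.04 0 0 0;0 0 0 0 0 0;0 0 0 0 0 0")

```text
time_s: 9.3
position: [0.4309, -0.1215, 0.0095]
tcp_rot: [[-0.209, 0.978, 0.0], [0.978, 0.209, -0.004], [-0.004, -0.0, -1.0]]
force: [-0.2, -0.2, -1.7]
opening: 0.225
grasp_force: 30.0
```

>>> apply_moves(plan="0 0 0.02 0 0 0;0 0 0 0 0 0;0 0 0 0 0 0")

```text
time_s: 9.55
position: [0.4307, -0.1215, 0.0082]
tcp_rot: [[-0.209, 0.978, -0.0], [0.978, 0.209, -0.004], [-0.003, -0.001, -1.0]]
force: [-0.4, 0.5, -1.8]
opening: 0.228
grasp_force: 30.0
```

>>> apply_moves(plan="0 0 0.035 0 0 0;0 0 0 0 0 0;0 0 0 0 0 0")

```text
time_s: 9.8
position: [0.4307, -0.1215, 0.0065]
tcp_rot: [[-0.209, 0.978, -0.0], [0.978, 0.209, -0.004], [-0.004, -0.001, -1.0]]
force: [-0.7, 0.6, 4.2]
opening: 0.225
grasp_force: 30.0
```

>>> apply_moves(plan="0 0 0 0 0 0;0 0 0 0 0 0;0 0 0 0 0 0;0 0 0 0 0 0;0 0 0 0 0 0;0 0 0 0 0 0", gripper=0)

```text
time_s: 10.3
position: [0.4304, -0.1213, 0.006]
tcp_rot: [[-0.209, 0.978, -0.001], [0.978, 0.209, -0.003], [-0.003, -0.002, -1.0]]
force: [0.3, -0.1, -0.2]
opening: 0.487
grasp_force: 0.0
```

>>> apply_moves(plan="0.1 0 -0.04 0 0 0;0 0 0 0 0.0139 0;0 0 0 0 0.0139 0;0 0 0 0 0.0139 0;0 0 0 0 0 0;0 0 0 0 0 0")

```text
time_s: 10.8
position: [0.4295, -0.1173, 0.0078]
tcp_rot: [[-0.199, 0.978, -0.054], [0.946, 0.207, 0.249], [0.254, -0.002, -0.967]]
force: [-0.5, 0.4, -0.1]
opening: 0.502
grasp_force: 0.0
```

>>> apply_moves(plan="0 0 0 0 0 0;0 0 0 0 0 0;0 0 0 0 0 0;0 0 0 0 0 0;0 0 0 0 0 0;0 0 0 0 0 0;0 0 0 0 0 0", gripper=-1)

```text
time_s: 11.38
position: [0.4292, -0.1157, 0.0082]
tcp_rot: [[-0.201, 0.978, -0.056], [0.945, 0.209, 0.251], [0.257, -0.002, -0.966]]
force: [-0.1, 1.1, 1.5]
opening: 0.23
grasp_force: 30.0
```

Run:
```python
from k import *
st=bot.read_state();print(st["position"],st["opening"],st["grasp_force"])
Rs=tool(0).T # placeholder
yaw=12.06
Ro=st["tcp_rot"]
# stop pose in tool: stop frame yaw from tool y horizontal (pads flush with bar faces)
y=Ro[:,1];ys=np.degrees(np.arctan2(y[1],y[0]));S=np.eye(4);S[:3,:3]=Rz(ys);S[:3,3]=[.4305,-.1214,0]
# pads centre the bar along tool y
S[:3,3]+=S[:3,0]*((st["position"]-S[:3,3])@S[:3,0])
T=np.eye(4);T[:3,:3]=Ro;T[:3,3]=st["position"]
G=np.linalg.solve(S,T);pickle.dump(G,open("G.pkl","wb"));print(ys,G.round(4))
p=st["position"]+[0,0,.2]
go(p,Ro,8)
```

```text
[ 0.4291636  -0.11574905  0.00821065] 0.229530221415033 29.999414684716612
12.061796954571014 [[ 5.000e-04  1.000e+00 -1.800e-03 -0.000e+00]
 [ 9.664e-01  0.000e+00  2.571e-01  5.800e-03]
 [ 2.571e-01 -1.900e-03 -9.664e-01  8.200e-03]
 [ 0.000e+00  0.000e+00  0.000e+00  1.000e+00]]
rows 8 each [ 0.1286 -0.0009 -0.4832  0.      0.     -0.    ] ang 0.0 dist 0.2
```

>>> apply_moves(plan="0.05 0 -0.2 0 0 0;0.13 0 -0.48 0 0 0;0.15 0 -0.55 0 0 0;0.15 0 -0.55 0 0 0;0.15 0 -0.55 0 0 0;0.15 0 -0.55 0 0 0;0.13 0 -0.48 0 0 0;0.08 0 -0.3 0 0 0;0 0 0 0 0 0;0 0 0 0 0 0")

```text
time_s: 12.22
position: [0.4295, -0.1158, 0.1983]
tcp_rot: [[-0.202, 0.978, -0.053], [0.946, 0.209, 0.248], [0.254, -0.0, -0.967]]
force: [-0.2, 0.5, -2.4]
opening: 0.228
grasp_force: 30.0
```

```bash
cat >> k.py <<'E'
def stop_target(x,y,z,dyaw=0):
    G=pickle.load(open("G.pkl","rb"));S=np.eye(4);S[:3,:3]=np.c_[bx,by,bz];S[:3,3]=dk(x,y,z);T=S@G;return T[:3,3],T[:3,:3]
def stop_now():
    G=pickle.load(open("G.pkl","rb"));st=bot.read_state();T=np.eye(4);T[:3,:3]=st["tcp_rot"];T[:3,3]=st["position"]
    S=T@np.linalg.inv(G);d=S[:3,3]-O;B=np.c_[bx,by,bz]
    print("t",st["time_s"],"stop deck mm",(d@B*1e3).round(2),"rotvec deg",R.from_matrix(B.T@S[:3,:3]).as_rotvec(degrees=True).round(2),"F",(st["force"]@B).round(1),"open",st["opening"].round(3),"q",st["joint_positions"].round(1));return st
E
python3 - <<'E'
from k import *
st=stop_now();print(st["position"])
p,T=stop_target(-66,0,130);q,c=ik(p,T,[-7,20,125,64,25,-80]);print(q.round(1),c);go(p,T,15)
E
```

```text
Traceback (most recent call last):
  File "k.py", line 24, in stop_now
    print("t",st["time_s"],"stop deck mm",(d@B*1e3).round(2),"rotvec deg",R.from_matrix(B.T@S[:3,:3]).as_rotvec(degrees=True).round(2),"F",(st["force"]@B).round(1),"open",st["opening"].round(3),"q",st["joint_positions"].round(1));return st
                                                                                                                                                                           ^^^^^^^^^^^^^^^^^^^
AttributeError: 'float' object has no attribute 'round'
```

```bash
sed -i 's/st\["opening"\].round(3)/st["opening"]/' k.py
python3 - <<'E'
from k import *
st=stop_now();print(st["position"])
p,T=stop_target(-66,0,130);q,c=ik(p,T,[-7,20,125,64,25,-80]);print(q.round(1),c);go(p,T,15)
E
```

```text
t 12.2167 stop deck mm [-140.37 -279.48  204.96] rotvec deg [-0.25 27.91 -0.21] F [-1.2  0.6 -2.1] open 0.22837460985515426 q [-36.5  22.4 103.9  10.7  65.2 -54. ]
[ 0.42950256 -0.11576941  0.19826732]
[ -6.6  22.2 125.3  66.7  25.1 -82.7] 2.783216721564316e-25
rows 15 each [ 0.3422  0.1167  0.1644 -0.005   0.     -0.0014] ang 27.92 dist 0.2976
```

>>> apply_moves(plan="0.342 0.117 0.164 -0.005 0 -0.0014;0.342 0.117 0.164 -0.005 0 -0.0014;0.342 0.117 0.164 -0.005 0 -0.0014;0.342 0.117 0.164 -0.005 0 -0.0014;0.342 0.117 0.164 -0.005 0 -0.0014;0.342 0.117 0.164 -0.005 0 -0.0014;0.342 0.117 0.164 -0.005 0 -0.0014;0.342 0.117 0.164 -0.005 0 -0.0014;0.342 0.117 0.164 -0.005 0 -0.0014;0.342 0.117 0.164 -0.005 0 -0.0014")

```text
time_s: 13.05
position: [0.45, 0.0809, 0.1695]
tcp_rot: [[-0.285, 0.927, 0.244], [0.927, 0.201, 0.316], [0.244, 0.317, -0.917]]
force: [0.4, -0.0, -2.1]
opening: 0.23
grasp_force: 30.0
```

>>> apply_moves(plan="0.342 0.117 0.164 -0.005 0 -0.0014;0.342 0.117 0.164 -0.005 0 -0.0014;0.342 0.117 0.164 -0.005 0 -0.0014;0.342 0.117 0.164 -0.005 0 -0.0014;0.342 0.117 0.164 -0.005 0 -0.0014;0 0 0 0 0 0;0 0 0 0 0 0;0 0 0 0 0 0")

```text
time_s: 13.72
position: [0.4642, 0.1776, 0.1648]
tcp_rot: [[-0.325, 0.864, 0.386], [0.919, 0.191, 0.345], [0.225, 0.466, -0.856]]
force: [0.2, 0.4, -2.0]
opening: 0.223
grasp_force: 30.0
```

Run:
```python
from k import *
st=stop_now()
p,T=stop_target(-66,0,50);q,c=ik(p,T,[-7,20,125,64,25,-80]);print(q.round(1),c);go(p,T,9)
```

```text
t 13.7167 stop deck mm [-67.12  -0.22 129.17] rotvec deg [-0.11  0.09  0.15] F [-0.7  0.4 -1.9] open 0.223300025071986 q [ -6.5  22.3 125.4  66.8  24.9 -82.9]
[  -4.7   34.   123.2   89.8   22.2 -106. ] 5.116069231738018e-26
rows 9 each [-0.0446  0.003   0.1701 -0.      0.      0.    ] ang 0.21 dist 0.0792
```

>>> apply_moves(plan="-0.045 0.003 0.17 0 0 0;-0.045 0.003 0.17 0 0 0;-0.045 0.003 0.17 0 0 0;-0.045 0.003 0.17 0 0 0;-0.045 0.003 0.17 0 0 0;-0.045 0.003 0.17 0 0 0;-0.045 0.003 0.17 0 0 0;-0.045 0.003 0.17 0 0 0;-0.045 0.003 0.17 0 0 0;0 0 0 0 0 0")

```text
time_s: 14.55
position: [0.5033, 0.1847, 0.0952]
tcp_rot: [[-0.323, 0.864, 0.388], [0.92, 0.189, 0.344], [0.224, 0.468, -0.855]]
force: [0.8, 0.2, -1.5]
opening: 0.228
grasp_force: 30.0
```

Run:
```python
from k import *
st=stop_now()
p,T=stop_target(-66,0,8);go(p,T,6)
im=capture("wrist");cv2.imwrite("pics/w5.png",im[:,:,::-1]);pickle.dump(st,open("w5.pkl","wb"))
c=cam("wrist",st)
pts=[(-.09,.105,0),(-.09,.105,.04),(-.09,-.105,0),(-.09,-.105,.04),(-.12,.14,0),(.12,.14,0)]
print(np.round(proj(c,[dk(*(1000*np.array(a))) for a in pts]),0).tolist())
```

```text
t 14.55 stop deck mm [-64.69  -1.66  49.06] rotvec deg [-0.19  0.02  0.04] F [-0.   0.  -1.7] open 0.2284328328705054 q [  -4.7   34.   123.    89.3   22.  -105.5]
rows 6 each [-2.970e-02 -4.100e-03  1.337e-01 -0.000e+00  1.000e-04  0.000e+00] ang 0.19 dist 0.0411
[[276.0, 96.0], [268.0, 74.0], [277.0, 404.0], [269.0, 444.0], [232.0, 45.0], [581.0, 49.0]]
```

View pics/w5.png

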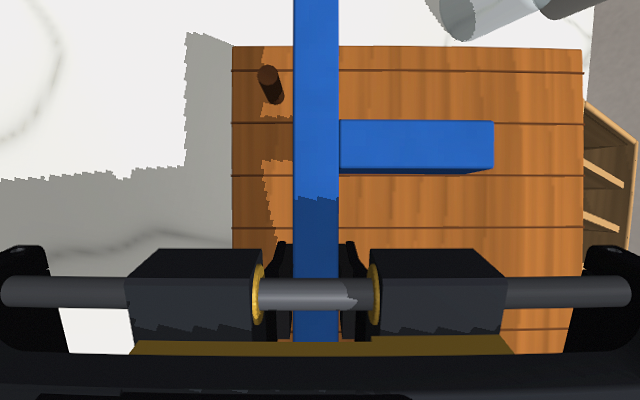

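Peg1's top is seen at (267,75) against a predicted (268,74), and the board's corners also match to 1 px. I can lower the stop now.

>>> apply_moves(plan="-0.03 -0.004 0.13 0 0 0;-0.03 -0.004 0.13 0 0 0;-0.03 -0.004 0.13 0 0 0;-0.03 -0.004 0.13 0 0 0;-0.03 -0.004 0.13 0 0 0;-0.03 -0.004 0.13 0 0 0;0 0 0 0 0 0;0 0 0 0 0 0;0 0 0 0 0 0")

```text
time_s: 15.35
position: [0.519, 0.1909, 0.061]
tcp_rot: [[-0.325, 0.863, 0.388], [0.919, 0.19, 0.346], [0.225, 0.469, -0.854]]
force: [-0.1, -0.7, -2.9]
opening: 0.227
grasp_force: 30.0
```

Run:
```python
from k import *
st=stop_now()
p,T=stop_target(-71,0,1);go(p,T,4)
```

```text
t 15.35 stop deck mm [-66.07   1.13  11.04] rotvec deg [-0.1  -0.06  0.13] F [-1.5 -0.7 -2.4] open 0.227236808666558 q [  -3.7   39.3  121.4   99.5   22.1 -115.5]
rows 4 each [-0.0183 -0.0245  0.047   0.      0.0001  0.0001] ang 0.18 dist 0.0112
```

>>> apply_moves(plan="-0.02 -0.024 0.047 0 0 0;-0.02 -0.024 0.047 0 0 0;-0.02 -0.024 0.047 0 0 0;-0.02 -0.024 0.047 0 0 0;0 0 0 0 0 0;0 0 0 0 0 0;0 0 0 0 0 0")

```text
time_s: 15.93
position: [0.5198, 0.1899, 0.0494]
tcp_rot: [[-0.325, 0.863, 0.388], [0.919, 0.191, 0.346], [0.225, 0.469, -0.854]]
force: [-2.2, -0.6, 0.3]
opening: 0.225
grasp_force: 30.0
```

Run:
```python
from k import *
st=stop_now()
p,T=stop_target(-71,0,-1);go(p,T,2)
p,T=stop_target(-74,0,-1);go(p,T,2)
```

```text
t 15.9333 stop deck mm [-7.101e+01 -1.000e-02  5.900e-01] rotvec deg [-0.07 -0.06  0.14] F [-1.8 -0.1  1.3] open 0.22465492710738763 q [  -3.9   41.   121.5  103.4   22.5 -120. ]
rows 2 each [-0.0041  0.0003  0.0152  0.      0.0001  0.0002] ang 0.17 dist 0.0016
rows 2 each [-0.004  -0.0297  0.0153  0.      0.0001  0.0002] ang 0.17 dist 0.0034
```

Contact is starting (about +3 N against the free reading). I'll slide it down-slope to the pegs with light pressure.

>>> apply_moves(plan="0 -0.02 0.012 0 0 0;0 -0.02 0.008 0 0 0;0 -0.02 0 0 0 0;0 -0.015 0 0 0 0;0 0 0 0 0 0;0 0 0 0 0 0")

```text
time_s: 16.43
position: [0.5197, 0.1899, 0.0494]
tcp_rot: [[-0.326, 0.859, 0.394], [0.918, 0.188, 0.349], [0.225, 0.475, -0.85]]
force: [-0.7, -3.2, 15.1]
opening: 0.23
grasp_force: 30.0
```

Run:
```python
from k import *
st=stop_now()
```

```text
t 16.4333 stop deck mm [-7.103e+01  2.000e-02  5.800e-01] rotvec deg [-0.03 -0.49  0.06] F [ 5.9 -3.  14. ] open 0.22978618530334294 q [  -4.    41.1  121.8  105.4   22.9 -122.1]
```

>>> apply_moves(plan="0 0 -0.02 0 0 0;0 0 0 0 0 0;0 -0.02 0 0 0 0;0 -0.02 0 0 0 0;0 0 0 0 0 0;0 0 0 0 0 0")

```text
time_s: 16.93
position: [0.5162, 0.1892, 0.0475]
tcp_rot: [[-0.326, 0.861, 0.39], [0.918, 0.19, 0.348], [0.225, 0.472, -0.853]]
force: [0.3, -1.3, 6.7]
opening: 0.227
grasp_force: 30.0
```

Run:
```python
from k import *
st=stop_now()
```

```text
t 16.9333 stop deck mm [-7.511e+01  7.000e-02  5.700e-01] rotvec deg [-0.03 -0.24  0.12] F [ 3.2 -1.3  5.9] open 0.22724866869458304 q [  -4.1   41.3  122.2  106.    22.9 -122.9]
```

>>> apply_moves(plan="0 -0.02 -0.006 0 0 0;0 -0.02 0 0 0 0;0 0 0 0 0 0;0 0 0 0 0 0")

```text
time_s: 17.27
position: [0.5162, 0.1892, 0.0475]
tcp_rot: [[-0.327, 0.86, 0.393], [0.918, 0.189, 0.349], [0.226, 0.475, -0.851]]
force: [5.5, 0.4, 8.0]
opening: 0.224
grasp_force: 30.0
```

Run:
```python
from k import *
st=stop_now()
```

```text
t 17.2667 stop deck mm [-7.511e+01  1.000e-02  5.800e-01] rotvec deg [ 0.02 -0.45  0.1 ] F [ 8.6 -0.8  4.5] open 0.22433516536634668 q [  -4.2   41.4  122.3  106.8   23.2 -123.9]
```

>>> apply_moves(plan="0 0 0 0 0 0;0 0 0 0 0 0;0 0 0 0 0 0;0 0 0 0 0 0;0 0 0 0 0 0;0 0 0 0 0 0;0 0 0 0 0 0", gripper=0.1)

```text
time_s: 17.85
position: [0.5125, 0.1883, 0.0456]
tcp_rot: [[-0.325, 0.863, 0.387], [0.919, 0.191, 0.346], [0.225, 0.468, -0.855]]
force: [-0.0, -0.2, 0.5]
opening: 0.537
grasp_force: 0.0
```

Run:
```python
from k import *
st=stop_now()
p=dk(-70,10,110);Y=R.from_euler("y",15,degrees=True).as_matrix()
q,c=ik(st["position"]-.1*st["tcp_rot"][:,2],st["tcp_rot"],st["joint_positions"]);print(q.round(1),c)
```

```text
t 17.85 stop deck mm [-7.937e+01 -3.000e-02  7.600e-01] rotvec deg [-0.08  0.02  0.15] F [ 0.2 -0.2  0.4] open 0.5370716387860346 q [  -4.2   41.5  122.6  106.7   22.9 -123.8]
[-10.3  27.7 126.5  78.3  24.7 -99.2] 2.7629390982179286e-30
```

>>> apply_moves(plan="0 0 -0.1 0 0 0;0 0 -0.2 0 0 0;0 0 -0.22 0 0 0;0 0 -0.22 0 0 0;0 0 -0.22 0 0 0;0 0 -0.22 0 0 0;0 0 -0.22 0 0 0;0 0 -0.22 0 0 0;0 0 -0.22 0 0 0;0 0 -0.22 0 0 0")

```text
time_s: 18.68
position: [0.4724, 0.1524, 0.1346]
tcp_rot: [[-0.325, 0.863, 0.387], [0.919, 0.191, 0.346], [0.225, 0.468, -0.855]]
force: [0.5, 0.8, -0.3]
opening: 0.547
grasp_force: 0.0
```

Run:
```python
from k import *
st=bot.read_state();im=capture("wrist");cv2.imwrite("pics/w6.png",im[:,:,::-1]);pickle.dump(st,open("w6.pkl","wb"))
print(st["position"],st["joint_positions"].round(1))
c=cam("wrist",st)
# predicted bar & tips if at x=-75
S=[(-84,130,34),(-64,130,34),(-64,73,30),(6-1,73,30),(6-1,51,30),(5,-51,30),(5,-73,30)]
print(proj(c,[dk(*a) for a in [(x-1.1+1 if 0 else x,y,z) for x,y,z in S]]).round(0).tolist())
m=(lambda h:(h[...,0]>100)&(h[...,0]<130)&(h[...,1]>120)&(h[...,2]>50))(cv2.cvtColor(im,cv2.COLOR_RGB2HSV))
for k in big(m,2): print(cv2.approxPolyDP(k,5,True).reshape(-1,2).tolist())
```

```text
[0.47241462 0.1523993  0.1345954 ] [-10.6  27.2 126.6  77.1  25.  -98.2]
[[307.0, 35.0], [335.0, 36.0], [335.0, 115.0], [428.0, 116.0], [428.0, 145.0], [427.0, 283.0], [427.0, 313.0]]
[[308, 37], [308, 277], [334, 277], [334, 151], [418, 150], [429, 144], [429, 118], [335, 117], [333, 37]]
[[308, 341], [334, 341], [335, 312], [373, 311], [309, 310]]
```

View pics/w6.png

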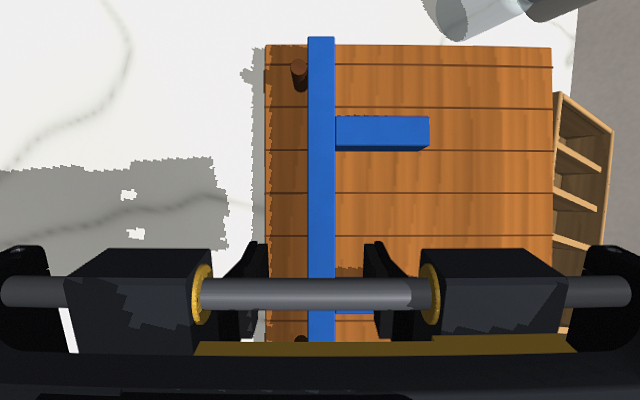

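The stop lies flat with its bar at columns 308–334, touching peg1 at (300,72). The arm end is at (429,131), as predicted for x ≈ -75 mm and y ≈ -1 mm. Next is the pin.

Run:
```python
from k import *
st=bot.read_state()
p=np.array([.62,-.31,.25]);T=tool(10);print(ik(p,T,[-30,20,100,0,60,-40])[0].round(1))
go(p,T,18)
# path check
A=np.eye(4);A[:3,:3]=st["tcp_rot"];A[:3,3]=st["position"];B=np.eye(4);B[:3,:3]=T;B[:3,3]=p
S=expm(np.real(logm(np.linalg.solve(A,B)))/18);M=A.copy();q=st["joint_positions"]
for i in range(18):
    M=M@S;q2,c=ik(M[:3,3],M[:3,:3],q);print(M[:3,3].round(3),q2.round(0),c<1e-8,np.abs(q2-q).max().round(1));q=q2
```

```text
[-35.8  34.3  69.6   0.   76.1 -45.8]
rows 18 each [-0.5181  0.0805 -0.1814  0.0043 -0.0023  0.0009] ang 31.93 dist 0.4985
[0.481 0.126 0.14 ] [-13.  26. 125.  66.  26. -89.] True 11.0
[0.489 0.1   0.144] [-16.  25. 122.  56.  28. -81.] True 9.6
[0.497 0.074 0.148] [-18.  25. 120.  48.  30. -75.] True 8.1
[0.505 0.048 0.153] [-21.  24. 117.  42.  33. -70.] True 6.8
[0.513 0.022 0.158] [-22.  24. 115.  36.  36. -65.] True 5.7
[ 0.522 -0.004  0.163] [-24.  24. 112.  31.  39. -62.] True 4.9
[ 0.53  -0.03   0.169] [-26.  24. 109.  27.  42. -59.] True 4.2
[ 0.538 -0.056  0.175] [-27.  25. 106.  23.  45. -56.] True 3.7
[ 0.546 -0.082  0.181] [-28.  25. 103.  20.  48. -54.] True 3.3
[ 0.554 -0.108  0.188] [-30.  26. 100.  17.  51. -53.] True 3.2
[ 0.562 -0.133  0.194] [-31.  26.  96.  14.  54. -51.] True 3.3
[ 0.57  -0.159  0.201] [-32.  27.  93.  12.  57. -50.] True 3.4
[ 0.579 -0.184  0.209] [-32.  28.  89.  10.  60. -49.] True 3.5
[ 0.587 -0.21   0.216] [-33.  29.  86.   7.  63. -48.] True 3.7
[ 0.595 -0.235  0.224] [-34.  30.  82.   5.  66. -47.] True 3.8
[ 0.603 -0.26   0.233] [-35.  32.  78.   4.  70. -47.] True 3.9
[ 0.612 -0.285  0.241] [-35.  33.  74.   2.  73. -46.] True 4.1
[ 0.62 -0.31  0.25] [-36.  34.  70.   0.  76. -46.] True 4.3
```

>>> apply_moves(plan="0 0 -0.3 0 0 0;-0.3 0.04 -0.18 0.002 -0.0012 0.0005;-0.518 0.08 -0.18 0.0043 -0.0023 0.0009;-0.518 0.08 -0.18 0.0043 -0.0023 0.0009;-0.518 0.08 -0.18 0.0043 -0.0023 0.0009;-0.518 0.08 -0.18 0.0043 -0.0023 0.0009;-0.518 0.08 -0.18 0.0043 -0.0023 0.0009;-0.518 0.08 -0.18 0.0043 -0.0023 0.0009;-0.518 0.08 -0.18 0.0043 -0.0023 0.0009;-0.518 0.08 -0.18 0.0043 -0.0023 0.0009", gripper=1)

```text
time_s: 19.57
position: [0.5359, -0.078, 0.1916]
tcp_rot: [[-0.243, 0.946, 0.213], [0.961, 0.206, 0.184], [0.13, 0.249, -0.96]]
force: [-0.2, 0.8, -0.6]
opening: 0.997
grasp_force: 0.0
```

>>> apply_moves(plan="-0.518 0.08 -0.18 0.0043 -0.0023 0.0009;-0.518 0.08 -0.18 0.0043 -0.0023 0.0009;-0.518 0.08 -0.18 0.0043 -0.0023 0.0009;-0.518 0.08 -0.18 0.0043 -0.0023 0.0009;-0.518 0.08 -0.18 0.0043 -0.0023 0.0009;-0.518 0.08 -0.18 0.0043 -0.0023 0.0009;-0.518 0.08 -0.18 0.0043 -0.0023 0.0009;-0.518 0.08 -0.18 0.0043 -0.0023 0.0009;0 0 0 0 0 0;0 0 0 0 0 0")

```text
time_s: 20.4
position: [0.6026, -0.281, 0.2493]
tcp_rot: [[-0.185, 0.982, 0.031], [0.982, 0.184, 0.03], [0.023, 0.036, -0.999]]
force: [-0.5, 0.6, -0.8]
opening: 1.001
grasp_force: 0.0
```

Run:
```python
from k import *
st=bot.read_state();im=capture("wrist");cv2.imwrite("pics/w7.png",im[:,:,::-1]);pickle.dump(st,open("w7.pkl","wb"))
print(st["time_s"],st["position"],st["tcp_rot"].round(3).tolist())
c=cam("wrist",st);hsv=cv2.cvtColor(im,cv2.COLOR_RGB2HSV)
m=(hsv[...,0]<25)&(hsv[...,1]>60)&(hsv[...,2]>120); m[245:]=0
for k in big(m,2): print(cv2.contourArea(k),cv2.approxPolyDP(k,4,True).reshape(-1,2).tolist(),cv2.minAreaRect(k))
```

```text
20.4 [ 0.60260065 -0.28096222  0.24931482] [[-0.185, 0.982, 0.031], [0.982, 0.184, 0.03], [0.023, 0.036, -0.999]]
4902.0 [[333, 79], [327, 90], [326, 215], [348, 217], [362, 212], [364, 81]] ((344.6826171875, 147.94973754882812), (37.571441650390625, 138.31744384765625), 0.8680514693260193)
559.5 [[328, 60], [329, 74], [364, 74], [362, 59]] ((346.0, 66.0), (16.0, 36.0), 90.0)
```

View pics/w7.png

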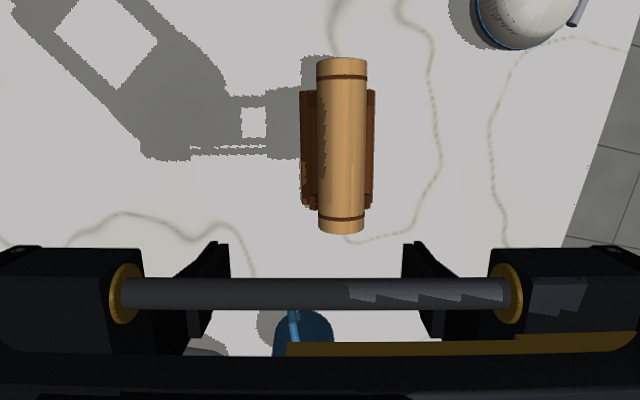

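The whole pin is visible: columns 317–367 at the top end (row 58) and 319–364 at the bottom end (row 234). It is nearly parallel to the tool's x axis.

Run:
```python
from k import *
st=pickle.load(open("w7.pkl","rb"));c=cam("wrist",st)
im=cv2.imread("pics/w7.png")
for y in(65,110,150,190,225): print(y,[tuple(int(v) for v in im[y,x]) for x in(312,315,317,319,321,361,363,365,367,369)])
E=onplane(c,[(317,65),(367,65),(319,228),(364.5,228)],.052);E2=onplane(c,[(342,58),(341.5,234)],.077)
a,b=E[:2].mean(0),E[2:].mean(0);d=(a-b)[:2];d/=np.linalg.norm(d);yaw=np.degrees(np.arctan2(-d[0],d[1]));print(yaw,E2,np.linalg.norm(E2[0]-E2[1]))
m=(E2[0]+E2[1])[:2]/2;ctr=b[:2]+d*((m-b[:2])@d);print("pin",ctr, "widths",np.linalg.norm(E[0]-E[1]),np.linalg.norm(E[2]-E[3]))
```

```text
65 [(110, 114, 114), (112, 114, 114), (23, 38, 51), (34, 54, 70), (45, 68, 88), (80, 122, 157), (76, 116, 149), (56, 90, 116), (158, 162, 169), (190, 189, 192)]
110 [(15, 30, 51), (16, 30, 51), (24, 40, 51), (31, 47, 62), (33, 51, 67), (76, 117, 152), (69, 107, 138), (55, 86, 111), (23, 47, 82), (28, 53, 92)]
150 [(12, 28, 49), (15, 29, 52), (23, 37, 51), (29, 46, 61), (34, 52, 68), (71, 110, 142), (63, 97, 125), (43, 70, 97), (28, 54, 91), (30, 56, 94)]
190 [(12, 27, 47), (16, 29, 50), (19, 30, 47), (33, 52, 67), (44, 66, 86), (66, 101, 131), (58, 89, 115), (26, 52, 91), (28, 56, 94), (25, 50, 86)]
225 [(189, 188, 191), (189, 189, 191), (190, 190, 192), (27, 48, 64), (42, 67, 87), (66, 102, 131), (70, 88, 106), (193, 193, 194), (190, 189, 191), (189, 189, 191)]
11.565244601678241 [[ 0.61022231 -0.15366706  0.077     ]
 [ 0.64374484 -0.3186709   0.077     ]] 0.16837466086425004
pin [ 0.62990325 -0.2355715 ] widths 0.049287050684806585 0.049915619730589236
```

Run:
```python
from k import *
T=tool(11.4);go(np.array([.6293,-.2357,.15]),T,5)
print(ik(np.array([.6293,-.2357,.033]),T,[-30,30,80,0,70,-40])[0].round(1))
```

```text
rows 5 each [ 1.456e-01  1.338e-01  4.002e-01  1.100e-03 -8.000e-04 -4.000e-04] ang 2.54 dist 0.1116
[-30.   47.1  82.    0.   50.9 -41.4]
```

>>> apply_moves(plan="0.146 0.134 0.4 0.0011 -0.0008 -0.0004;0.146 0.134 0.4 0.0011 -0.0008 -0.0004;0.146 0.134 0.4 0.0011 -0.0008 -0.0004;0.146 0.134 0.4 0.0011 -0.0008 -0.0004;0.146 0.134 0.4 0.0011 -0.0008 -0.0004;0 0 0 0 0 0;0 0 0 0 0 0;0 0 0 0 0 0")

```text
time_s: 21.12
position: [0.6299, -0.2363, 0.1517]
tcp_rot: [[-0.198, 0.98, 0.002], [0.98, 0.198, -0.002], [-0.003, 0.001, -1.0]]
force: [0.1, 0.0, 0.1]
opening: 1.0
grasp_force: 0.0
```

Run:
```python
from k import *
print(bot.read_state()["position"]);go(np.array([.6293,-.2357,.033]),tool(11.4),6)
```

```text
[ 0.62990151 -0.23628919  0.15170116]
rows 6 each [ 3.000e-03 -1.800e-03  3.957e-01  0.000e+00  1.000e-04  0.000e+00] ang 0.17 dist 0.1187
```

>>> apply_moves(plan="0.003 -0.002 0.4 0 0 0;0.003 -0.002 0.5 0 0 0;0.003 -0.002 0.5 0 0 0;0.003 -0.002 0.5 0 0 0;0.003 -0.002 0.3 0 0 0;0.003 -0.002 0.15 0 0 0;0 0 0 0 0 0;0 0 0 0 0 0")

```text
time_s: 21.78
position: [0.6301, -0.2369, 0.0348]
tcp_rot: [[-0.197, 0.98, 0.003], [0.98, 0.197, -0.003], [-0.004, 0.002, -1.0]]
force: [-0.0, -1.0, -0.0]
opening: 1.002
grasp_force: 0.0
```

>>> apply_moves(plan="0 0 0 0 0 0;0 0 0 0 0 0;0 0 0 0 0 0;0 0 0 0 0 0;0 0 0 0 0 0;0 0 0 0 0 0;0 0 0 0 0 0;0 0 0 0 0 0", gripper=-1)

```text
time_s: 22.45
position: [0.6282, -0.2361, 0.0335]
tcp_rot: [[-0.199, 0.98, -0.002], [0.98, 0.199, -0.002], [-0.002, -0.002, -1.0]]
force: [-2.9, -1.1, 2.7]
opening: 0.566
grasp_force: 30.0
```

>>> apply_moves(plan="0 0 -0.2 0 0 0;0 0 -0.4 0 0 0;0 0 -0.5 0 0 0;0 0 -0.6 0 0 0;0 0 -0.6 0 0 0;0 0 -0.6 0 0 0;0 0 -0.6 0 0 0;0 0 -0.5 0 0 0;0 0 -0.3 0 0 0;0 0 0 0 0 0")

```text
time_s: 23.28
position: [0.6317, -0.2361, 0.2534]
tcp_rot: [[-0.198, 0.98, 0.01], [0.98, 0.198, -0.006], [-0.008, 0.009, -1.0]]
force: [0.3, -0.7, -2.8]
opening: 0.566
grasp_force: 30.0
```

Run:
```python
from k import *
st=bot.read_state();print(st["position"],st["grasp_force"],st["opening"],st["force"])
p=dk(42,-1,130);T=TB;N=17
go(p,T,N)
A=np.eye(4);A[:3,:3]=st["tcp_rot"];A[:3,3]=st["position"];B=np.eye(4);B[:3,:3]=T;B[:3,3]=p
S=expm(np.real(logm(np.linalg.solve(A,B)))/N);M=A.copy();q=st["joint_positions"]
for i in range(N):
    M=M@S;q2,c=ik(M[:3,3],M[:3,:3],q);print(M[:3,3].round(3),q2.round(0),c<1e-8,np.abs(q2-q).max().round(1));q=q2
for z in(100,70,40,20,6): q2,c=ik(dk(32,-1,z),T,q);print(z,q2.round(1),c);q=q2
```

```text
[ 0.63169315 -0.23613798  0.25341339] 29.972593244165182 0.5660491440191864 [ 0.32739417 -0.69829114 -2.81360592]
rows 17 each [ 5.102e-01  1.210e-02  5.460e-02 -4.500e-03  1.000e-04 -1.000e-04] ang 27.52 dist 0.4362
[ 0.627 -0.211  0.25 ] [-29.  31.  76.   1.  71. -41.] True 3.4
[ 0.623 -0.186  0.248] [-27.  29.  80.   2.  68. -40.] True 3.2
[ 0.619 -0.161  0.245] [-26.  28.  83.   3.  65. -39.] True 3.0
[ 0.614 -0.136  0.242] [-25.  27.  85.   4.  62. -38.] True 3.0
[ 0.61  -0.11   0.239] [-23.  26.  88.   5.  59. -37.] True 3.0
[ 0.606 -0.085  0.236] [-21.  25.  91.   6.  56. -36.] True 3.0
[ 0.602 -0.06   0.234] [-19.  24.  93.   7.  53. -35.] True 3.0
[ 0.598 -0.035  0.231] [-17.  23.  96.   8.  50. -34.] True 3.1
[ 0.594 -0.01   0.228] [-15.  22.  98.   9.  47. -33.] True 3.1
[0.59  0.016 0.226] [-13.  22. 100.  10.  44. -31.] True 3.1
[0.586 0.041 0.223] [-11.  21. 102.  10.  41. -30.] True 3.1
[0.582 0.066 0.221] [ -8.  21. 103.  11.  37. -28.] True 3.2
[0.578 0.091 0.219] [ -5.  21. 105.  11.  34. -25.] True 3.2
[0.574 0.117 0.216] [ -2.  21. 106.  11.  31. -23.] True 3.2
[0.571 0.142 0.214] [  1.  21. 107.  10.  28. -20.] True 3.2
[0.567 0.167 0.212] [  4.  21. 108.   9.  25. -16.] True 3.7
[0.563 0.192 0.21 ] [  7.  22. 109.   7.  22. -11.] True 4.7
100 [  6.8  25.1 110.1   8.8  17.  -13.3] 1.005582199305102e-30
70 [  7.   28.8 109.5  10.3  14.1 -14.7] 7.265339020391772e-28
40 [  7.1  32.3 108.5  12.3  11.5 -16.6] 4.84864627895621e-30
20 [  7.2  34.7 107.8  14.    9.9 -18.2] 8.385497969066704e-30
6 [  7.3  36.3 107.2  15.4   8.9 -19.6] 1.806297935061919e-30
```

>>> apply_moves(plan="0.3 0.007 0.03 -0.0027 0 0;0.51 0.012 0.055 -0.0045 0.0001 -0.0001;0.51 0.012 0.055 -0.0045 0.0001 -0.0001;0.51 0.012 0.055 -0.0045 0.0001 -0.0001;0.51 0.012 0.055 -0.0045 0.0001 -0.0001;0.51 0.012 0.055 -0.0045 0.0001 -0.0001;0.51 0.012 0.055 -0.0045 0.0001 -0.0001;0.51 0.012 0.055 -0.0045 0.0001 -0.0001;0.51 0.012 0.055 -0.0045 0.0001 -0.0001;0.51 0.012 0.055 -0.0045 0.0001 -0.0001")

```text
time_s: 24.12
position: [0.5873, 0.0075, 0.2214]
tcp_rot: [[-0.204, 0.944, 0.261], [0.979, 0.195, 0.058], [0.004, 0.267, -0.964]]
force: [-0.4, 1.0, -3.7]
opening: 0.568
grasp_force: 30.0
```

>>> apply_moves(plan="0.51 0.012 0.055 -0.0045 0.0001 -0.0001;0.51 0.012 0.055 -0.0045 0.0001 -0.0001;0.51 0.012 0.055 -0.0045 0.0001 -0.0001;0.51 0.012 0.055 -0.0045 0.0001 -0.0001;0.51 0.012 0.055 -0.0045 0.0001 -0.0001;0.51 0.012 0.055 -0.0045 0.0001 -0.0001;0.4 0.012 0.055 -0.0045 0 0;0.25 0.005 0.03 -0.002 0 0;0 0 0 0 0 0;0 0 0 0 0 0")

```text
time_s: 24.95
position: [0.5603, 0.1905, 0.2044]
tcp_rot: [[-0.21, 0.868, 0.45], [0.978, 0.185, 0.101], [0.005, 0.461, -0.887]]
force: [-0.0, -0.1, -2.9]
opening: 0.566
grasp_force: 30.0
```

Run:
```python
from k import *
st=where();print(st["joint_positions"].round(1));go(dk(37,-1,45),TB,7)
```

```text
t 24.95 deck mm [ 36.83  -2.24 127.  ] F deck [-1.4 -0.1 -2.5] open 0.565660349602005
[  6.5  21.9 109.4   7.8  21.6 -12.2]
rows 7 each [ 3.100e-03  1.800e-03  2.343e-01 -2.000e-04 -1.000e-04 -1.000e-04] ang 0.64 dist 0.082
```

>>> apply_moves(plan="0.003 0.002 0.23 -0.0002 -0.0001 -0.0001;0.003 0.002 0.23 -0.0002 -0.0001 -0.0001;0.003 0.002 0.23 -0.0002 -0.0001 -0.0001;0.003 0.002 0.23 -0.0002 -0.0001 -0.0001;0.003 0.002 0.23 -0.0002 -0.0001 -0.0001;0.003 0.002 0.23 -0.0002 -0.0001 -0.0001;0.003 0.002 0.23 -0.0002 -0.0001 -0.0001;0 0 0 0 0 0;0 0 0 0 0 0")

```text
time_s: 25.7
position: [0.599, 0.199, 0.1339]
tcp_rot: [[-0.211, 0.863, 0.46], [0.978, 0.186, 0.098], [-0.001, 0.47, -0.882]]
force: [0.3, 0.7, -2.9]
opening: 0.567
grasp_force: 30.0
```

Run:
```python
from k import *
st=where();go(dk(34,-1,12),TB,6)
im=capture("wrist");cv2.imwrite("pics/w8.png",im[:,:,::-1]);c=cam("wrist",st)
tp=lambda a:st["position"]+st["tcp_rot"]@(np.array(a)/1e3)
print("pin +y end/edges pred",proj(c,[tp((85,0,-43.5)),tp((85,-25,-18.5)),tp((85,25,-18.5))]).round(0).tolist())
print("stop pred",proj(c,[dk(-85,129,34),dk(-65,129,34),dk(5,72,30),dk(5,50,30),dk(5,72,0),dk(5,50,0)]).round(0).tolist())
```

```text
t 25.7 deck mm [38.67 -2.2  46.15] F deck [-1.   0.6 -2.8] open 0.5670846439528936
rows 6 each [ 4.100e-03 -1.560e-02  1.138e-01  0.000e+00  1.000e-04 -0.000e+00] ang 0.17 dist 0.0345
pin +y end/edges pred [[312.0, 72.0], [249.0, 79.0], [376.0, 79.0]]
stop pred [[45.0, -15.0], [86.0, -17.0], [245.0, 108.0], [247.0, 153.0], [255.0, 108.0], [257.0, 147.0]]
```

View pics/w8.png

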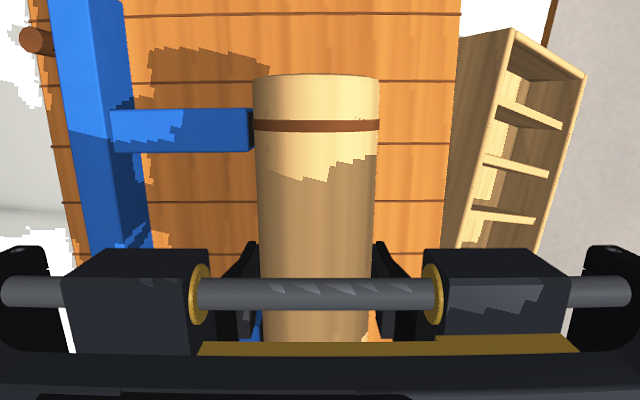

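The pin is level in the grip, with its end at row 73 as predicted. The arm end at (250,130) lies just down-slope of it, and peg1 touches the bar. I can lower it.

>>> apply_moves(plan="0.004 -0.01 0.115 0 0 0;0.004 -0.01 0.115 0 0 0;0.004 -0.01 0.115 0 0 0;0.004 -0.01 0.115 0 0 0;0.004 -0.01 0.115 0 0 0;0.004 0 0.1 0 0 0;0 0 0 0 0 0;0 0 0 0 0 0;0 0 0 0 0 0")

```text
time_s: 26.5
position: [0.6122, 0.2031, 0.1041]
tcp_rot: [[-0.211, 0.862, 0.461], [0.978, 0.186, 0.098], [-0.002, 0.472, -0.882]]
force: [0.6, -0.4, -2.7]
opening: 0.572
grasp_force: 30.0
```

Run:
```python
from k import *
st=where();go(dk(35,-1,7),TB,4)
```

```text
t 26.5 deck mm [36.88 -1.05 13.36] F deck [-0.8 -0.5 -2.7] open 0.5720752114226266
rows 4 each [ 0.0003 -0.0095  0.0318  0.0001  0.0001 -0.0001] ang 0.22 dist 0.0066
```

>>> apply_moves(plan="0 -0.01 0.032 0 0 0;0 -0.01 0.032 0 0 0;0 -0.01 0.032 0 0 0;0 -0.01 0.02 0 0 0;0 0 0 0 0 0;0 0 0 0 0 0")

```text
time_s: 27.0
position: [0.6132, 0.2032, 0.098]
tcp_rot: [[-0.211, 0.862, 0.461], [0.978, 0.186, 0.098], [-0.002, 0.472, -0.882]]
force: [0.4, -0.2, -2.9]
opening: 0.566
grasp_force: 30.0
```

Run:
```python
from k import *
where()
```

```text
t 27.0 deck mm [34.88 -1.12  7.54] F deck [-1.1 -0.3 -2.8] open 0.5660340523904042
```

>>> apply_moves(plan="0 -0.02 0.005 0 0 0;0 -0.02 0.005 0 0 0;0 -0.02 0 0 0 0;0 -0.01 0 0 0 0;0 0 0 0 0 0;0 0 0 0 0 0")

```text
time_s: 27.5
position: [0.6103, 0.2026, 0.0961]
tcp_rot: [[-0.211, 0.862, 0.462], [0.978, 0.186, 0.098], [-0.002, 0.472, -0.882]]
force: [-0.2, 0.0, -1.7]
opening: 0.569
grasp_force: 30.0
```

Run:
```python
from k import *
where()
```

```text
t 27.5 deck mm [31.4  -1.09  7.18] F deck [-1.   0.1 -1.4] open 0.5688253620550823
```

>>> apply_moves(plan="0 -0.015 0.01 0 0 0;0 -0.015 0.005 0 0 0;0 0 0 0 0 0;0 0 0 0 0 0;0 0 0 0 0 0")

```text
time_s: 27.92
position: [0.6103, 0.2026, 0.096]
tcp_rot: [[-0.211, 0.86, 0.464], [0.978, 0.186, 0.098], [-0.002, 0.475, -0.88]]
force: [-3.2, 0.3, 6.4]
opening: 0.57
grasp_force: 30.0
```

Run:
```python
from k import *
where()
```

```text
t 27.9167 deck mm [31.35 -1.1   7.14] F deck [0.3 1.  7.1] open 0.5696167623438808
```

>>> apply_moves(plan="0 0 -0.013 0 0 0;0 -0.015 0 0 0 0;0 -0.015 0 0 0 0;0 0 0 0 0 0;0 0 0 0 0 0")

```text
time_s: 28.33
position: [0.6093, 0.2023, 0.0955]
tcp_rot: [[-0.211, 0.86, 0.465], [0.978, 0.187, 0.098], [-0.002, 0.475, -0.88]]
force: [0.4, 2.6, 3.9]
opening: 0.567
grasp_force: 30.0
```

Run:
```python
from k import *
where()
```

```text
t 28.3333 deck mm [30.15 -1.15  7.16] F deck [2.7 2.4 3. ] open 0.5665470416431628
```

>>> apply_moves(plan="0 -0.015 0 0 0 0;0 -0.015 0 0 0 0;0 0 0 0 0 0;0 0 0 0 0 0")

```text
time_s: 28.67
position: [0.6092, 0.2022, 0.0954]
tcp_rot: [[-0.211, 0.859, 0.467], [0.977, 0.187, 0.098], [-0.003, 0.477, -0.879]]
force: [4.5, 3.9, 4.1]
opening: 0.564
grasp_force: 30.0
```

Run:
```python
from k import *
st=where();print(st["moment"])
im=capture("wrist");cv2.imwrite("pics/w9.png",im[:,:,::-1])
im=capture("scene");cv2.imwrite("pics/s9.png",cv2.resize(im[190:310,290:440,::-1],(750,600),interpolation=cv2.INTER_CUBIC))
```

```text
t 28.6667 deck mm [30.01 -1.24  7.16] F deck [6.5 2.8 1.2] open 0.5638688682512507
[ 0.53458919 -0.67964639  0.45422712]
```

View pics/w9.png

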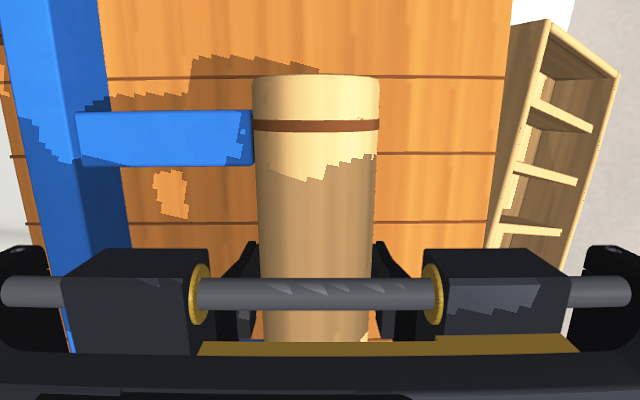

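The pin is against the arm end (contact at about (253,135)), with 6.5 N up-slope and light contact on the board. I'll release it gently in steps.

>>> apply_moves(plan="0 0 0 0 0 0;0 0 0 0 0 0;0 0 0 0 0 0;0 0 0 0 0 0;0 0 0 0 0 0", gripper=0.2)

```text
time_s: 29.18
position: [0.608, 0.202, 0.0948]
tcp_rot: [[-0.21, 0.86, 0.465], [0.978, 0.186, 0.098], [-0.002, 0.475, -0.88]]
force: [2.7, 3.3, 5.3]
opening: 0.6
grasp_force: 2.8
```

>>> apply_moves(plan="0 0 0 0 0 0;0 0 0 0 0 0;0 0 0 0 0 0;0 0 0 0 0 0;0 0 0 0 0 0", gripper=0.4)

```text
time_s: 29.6
position: [0.6047, 0.2014, 0.0924]
tcp_rot: [[-0.21, 0.864, 0.458], [0.978, 0.186, 0.098], [-0.001, 0.468, -0.884]]
force: [0.3, -0.2, 0.3]
opening: 0.693
grasp_force: 0.0
```

Run:
```python
from k import *
st=where()
```

```text
t 29.6 deck mm [24.64 -1.06  6.64] F deck [ 0.3 -0.3  0.1] open 0.6928797256261635
```

>>> apply_moves(plan="0 0.03 0 0 0 0;0 0.03 0 0 0 0;0 0.03 0 0 0 0;0 0.02 0 0 0 0;0 0 0 0 0 0;0 0 0 0 0 0", gripper=1)

```text
time_s: 30.1
position: [0.6114, 0.2029, 0.0965]
tcp_rot: [[-0.211, 0.862, 0.462], [0.978, 0.186, 0.098], [-0.002, 0.472, -0.882]]
force: [-0.1, -0.3, 1.4]
opening: 0.98
grasp_force: 0.0
```

Run:
```python
from k import *
st=where();im=capture("wrist");cv2.imwrite("pics/w10.png",im[:,:,::-1])
a=cv2.imread("pics/w9.png")
# pin right edge column at row 100 (tool moved)
print([tuple(int(v) for v in im[100,x]) for x in range(225,270,4)])
q,c=ik(st["position"]-.15*st["tcp_rot"][:,2],st["tcp_rot"],st["joint_positions"]);print(q.round(1),c)
```

```text
t 30.1 deck mm [32.54 -1.07  7.02] F deck [ 0.5 -0.3  1.4] open 0.9796553033983789
[(150, 96, 50), (154, 98, 52), (155, 99, 51), (154, 99, 50), (152, 98, 47), (94, 76, 52), (109, 87, 58), (122, 96, 65), (125, 98, 66), (149, 117, 78), (160, 127, 86), (182, 142, 96)]
[  6.6  18.2 110.7   6.5  23.2 -10.9] 6.501083139653797e-26
```

>>> apply_moves(plan="0 0 -0.08 0 0 0;0 0 -0.15 0 0 0;0 0 -0.25 0 0 0;0 0 -0.3 0 0 0;0 0 -0.35 0 0 0;0 0 -0.35 0 0 0;0 0 -0.4 0 0 0;0 0 -0.4 0 0 0;0 0 -0.4 0 0 0;0 0 -0.3 0 0 0")

```text
time_s: 30.98
position: [0.5415, 0.188, 0.2297]
tcp_rot: [[-0.211, 0.861, 0.463], [0.978, 0.186, 0.098], [-0.002, 0.473, -0.881]]
force: [0.7, -0.2, 0.0]
opening: 1.006
grasp_force: 0.0
```

Run:
```python
from k import *
st=where();im=capture("wrist");sc=capture("scene")[190:290,290:440]
sc=cv2.resize(sc,(600,400),interpolation=cv2.INTER_CUBIC)
cv2.imwrite("pics/w11.png",cv2.resize(np.hstack([cv2.resize(im,(800,500))[:400],sc])[...,::-1],(800,229)) if 0 else np.vstack([im,cv2.resize(sc,(640,200))])[...,::-1])
c=cam("wrist",st)
print(proj(c,[dk(30,84,50),dk(30,-86,50),dk(5,72,30),dk(5,-74,30),dk(-85,129,34)]).round(0).tolist())
```

```text
t 30.9833 deck mm [ 32.03  -0.67 158.17] F deck [ 0.6 -0.3 -0.3] open 1.0063101284279525
[[310.0, 94.0], [311.0, 298.0], [280.0, 111.0], [284.0, 275.0], [160.0, 35.0]]
```

View pics/w11.png

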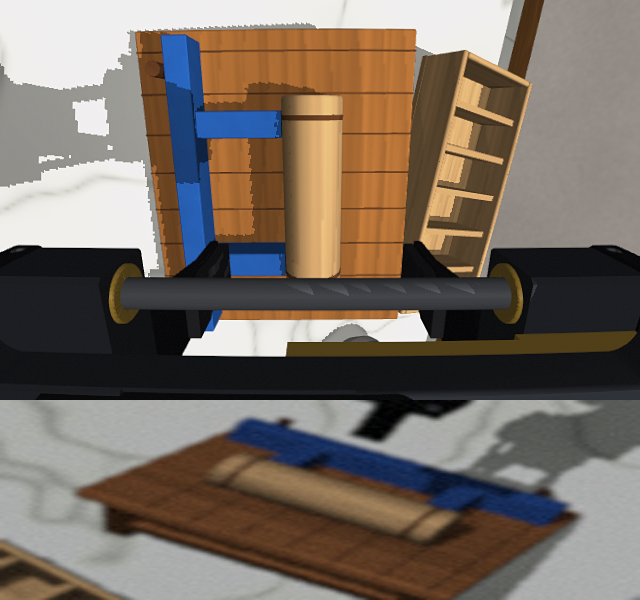

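The pin lies across the board against both arm ends, at (282,120) and (285,262). The stop is flat against the pegs and the gripper is clear.

```bash
python3 -c "
from rig import bot
print(bot.hand_in())"
```

```text
the job is handed in; nothing more can be done
None
```

The job is handed in: the stop is chocked flat against the pegs, and the pin rests level and centred against both arm ends, with the gripper clear; I saw no sign of the bystanders being touched, but the hand-in returned no verdict.

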